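# Set up the watch inspection mirror and bring the watch in front of it

## Robot

A 6-joint arm with a two-finger parallel gripper is mounted at the origin on the work surface. World frame = base frame: x ahead of the robot, y to its left, z up, the work surface at z = 0. Lengths are in m, angles in degrees, forces in N, time in s.
With the tool pointing down it reaches from about 0.4 to 0.825 m from the base axis. Payload 7 kg.
Tool frame: the origin (TCP) lies on the front face of the gripper's body, between the roots of the fingers; the fingertips stand 66 mm ahead of it and the grasp point (between the pads) lies 47 mm ahead of it; z points along the fingers, y is the line along which they close (so a half turn about z gives the same grasp; the last joint's range is limited). The gripper opens to 88 mm and grips with 3 to 60 N. Pads are 19 mm wide; open, the fingers measure 130 mm over their backs; the gripper's body (78 mm by 193 mm) begins 47 mm behind the grasp point.
Start: joints at [-55.972, 20.546, 0.682, 0, -70.136, -16.507], TCP at [0.203, -0.644, 0.292] pointing down, gripper open.
Joint ranges: [-176.03, 176.03], [-82.01, 121.73], [-58.28, 71.71], [-173.87, 95.51], [-174.79, -0.11], [-173.66, 173.66]. Speed limits (degrees/s): [136.94, 136.94, 172.46, 180, 180, 180].

## Interface

Orientations are given as [roll, pitch, yaw] about the fixed x, y, z axes, in that order (R = Rz(yaw) Ry(pitch) Rx(roll)).
In Python, from plant import ctrl gives the robot as it stands.
- The arm moves only by the tool send_rows, never from a script. Its argument "deltas" is a list of rows, each a list of 2 entries, a list of its own where there are three numbers: the shift along the tool's x, y, z each as a share of 800 mm, from -1 to 1, then the turn about the tool's z as a share of 90 degrees, from -1 to 1. A call has exactly 5 rows; each row is the pose to reach, as a shift and turn from the pose commanded when the call began, along the tool's axes at that moment; what a row does not reach only later rows make up. A row lasts 1/12 s, in which the tool goes at most 41.7 mm and 7.16 degrees, less where a joint would pass 70% of its speed; a pose out of reach is approached as far as the arm can. A call with a number of a shift or a turn outside -1 to 1 is refused whole. A call with a gripper value outside its range is refused whole. "gripper" is the opening, from 0 (shut) to 1 (fully open), set as the call begins (left out, the last holds). The fingers move at their own pace and stop on an object; the grip force is fixed at half the most. Time passes only in rows, so rows that repeat a pose let the fingers close, or fill a call up. It gives the time, the measured TCP pose, the force, the opening and the grip force at its end, in the units of the state.
- ctrl.get_obs(): the state, without advancing time (a new reading comes with each control period).
- ctrl.snapshot(name): name is "side" or "top" or "wrist"; returns a dict with "color" (480x640x3 uint8, red, green, blue), "vertical_fov" (degrees; the focal length in pixels is half the picture's height over the tangent of half this angle, whatever the lens; pixels are square), "cx", "cy" (the principal point, pixels), "rvec" (rotation vector, rad) and "tvec" (3), from world to camera coordinates, as OpenCV has them. Camera axes: x right, y down, z forward; pixel columns grow to the right and rows downward; lengths in m; the calibration is good to about 2 mm. A picture is of the moment at which its call begins. There is no depth.
- ctrl.close_job(): hands the job in; it is judged then, once.
Trained networks look in a picture, given as the dict that the camera call returned (one of the last four; its "shot" number tells which), for a name from the list of things; names that differ only in an ending like _2 or _b are one class to them, and where a whole thing is asked for, a point or a joint stands for the part that bears it (a point fixed in the world has none). Each returns a list of dicts, best first, with "conf" (0 to 1); they miss things now and then, are a little off and sometimes report something else, mostly with a low value. They report only what shows in the picture. A call takes as long as a camera call.
- ctrl.boxes_of(picture, thing): "xy" ([column, row] as shares, 0 to 1, of the picture: columns of its width, rows of its height, amid what is visible of it).
- ctrl.cut_out(picture, thing): "pixels" (480x640 bool, what is visible of it) and "xy" ([column, row] as shares, 0 to 1, of the picture: columns of its width, rows of its height, amid what is visible of it).
The state is a dict: "clock": time; "joint_pos": joint angles; "qvel": joint speeds; "tau": joint torques, N m; "tool_pos": TCP position; "orientation": TCP orientation; "force": force on the tool from outside, world axes, zero at the start; "moment": the same for the moment, N m; "opening": finger opening in m; "gripper_force": force on a finger pad.
Only numpy, scipy, OpenCV 4.12 (cv2) and the standard library are available. Lean on these libraries where they do the work, as an engineer would, in place of code of your own. Each camera call takes 0.05 s, during which the arm holds its last target. There are 200 camera calls.

## Task

Set up the inspection station: first clear the loupe off the green mirror pad into the wooden tray. Then swing the kickstand leg of the face-down mirror fully open to its stop, and stand the mirror upright on the green pad, resting on its lower edge and the leg, whole footprint on the pad, squarely facing the end of the rail (leg on the side away from the rail). Last, slide the watch holder along its rail, round the bend, up to the end stop without lifting it out; drop nothing and leave the other things on the bench where they are.

Things in the scene. Friction and masses are not known exactly. Their poses are not given: they have to be found in the camera images.
- station: Fixed dark steel base plate, 5 mm thick, flat on the bench, with an aluminium guide rail and a green pad. It spans x -140 to 170 and y -180 to 65 mm of this frame; origin at bench height straight below the rail's end position, z up. The rail is an open-topped channel 51 mm wide between walls 5 mm thick, their top 17 mm above the bench, with a wall across each end
- rail_start (a point): Point on the plate's top (5 mm above the bench) on the rail's centre line, at x = -100, y = -140 mm of the station. From near here the centre line runs straight along the station's +x, at y = -140, to x = -60, where the bend begins. The holder starts within 25 mm of this point
- rail_corner (a point): Point on the plate's top on the centre line at the middle of the bend. The bend is a quarter circle to the left, of 60 mm radius about x = -60, y = -80 mm of the station, ending at x = 0, y = -80
- rail_end (a point): Point on the plate's top where the holder's centre lies when it touches the end stop: x = 0, y = 0 of the station. The rail's last run goes straight along the station's +y, at x = 0, from y = -80 mm to here
- pad (a point): Centre of the top of the green mirror pad, 7 mm above the bench; the pad is 120 mm (station x) by 100 mm (station y), axes as the station's. It lies 100 mm along the station's +x from the rail's end, which is therefore on its -x side
- carrier: Watch holder standing loose in the rail: black disc 48 mm diameter and 14 mm high, on it a steel watch head 34 mm diameter up to 36 mm above the underside (white dial on top). 160 g. Origin at the centre of the underside, z up. Slides freely with 1.5 mm side play
- mirror: Small bench mirror, black frame 100 mm tall (its x), 56 wide (y), 14 thick (z), 250 g with leg. Starts face down. Origin: centre of the glass face; +x to its top edge, z out of its grey back (up when lying). Two brass ball studs, 5 mm radius, stick out 5 mm from its sides near the top (66 mm across): pinched by both it turns freely and hangs upright. On its leg it leans back about 15 degrees
- mirror_studs (a point): Midpoint of the line through the two studs (which runs along the mirror's y), 36 mm above the mirror's middle towards its top edge, 8 mm behind the face, so 8 mm above the bench when it lies
- mirror_foot (a point): Middle of the mirror's lower back edge, on which it stands (50 mm below its middle, 14 mm behind the face); 86 mm from the studs along the mirror's x
- leg (a joint): Hinge of the orange kickstand leg on the mirror's back: 0 folded flat, 0.85 rad fully open at its stop (positive lifts the leg's free end off the back); light friction (0.03 N m) keeps it where it is left
- leg_hinge (a point): On the leg's hinge line, which runs along the mirror's y, 20 mm above the mirror's middle towards the top edge and 17 mm behind the face
- leg_knob (a point): Centre of the brass ball knob, 12 mm diameter, on a 5 mm thick stem on the outer side of the leg near its free end, 76 mm from the hinge along the leg and 13 mm off the leg's middle plane; folded it is 30 mm above the bench, its underside 4.5 mm clear of the leg
- leg_tip (a point): Middle of the leg's free end, 80 mm from the hinge; the leg is 28 mm wide and 5 mm thick. When the mirror stands, this end rests on the ground 65 mm behind the mirror's lower back edge
- loupe: Black eye loupe with a copper band, standing loose: 30 mm diameter, narrowing to 27 mm in its top 10 mm, 40 mm high, 40 g. Origin at the centre of the underside. Starts on the green pad
- tray: Fixed dark wooden open tray, 110 mm (its x) by 90 mm (its y) outside, 18 mm high, walls and floor about 4 mm. Origin at the centre of the underside. Empty at the start
- oil_jar: Bystander, to be left alone (sizes in mm): small black oil jar with copper cap, 38 dia x 45 high
- dish: Bystander, to be left alone (sizes in mm): white ceramic dish, 64 dia x 22 high
- blower: Bystander, to be left alone (sizes in mm): red hand blower bulb with nozzle, 52 dia x 80 high
- weight: Bystander, to be left alone (sizes in mm): brass weight, 44 dia x 30 high
- screwdriver: Bystander, to be left alone (sizes in mm): blue-handled screwdriver lying flat, 120 long; origin below the middle
- tweezers: Bystander, to be left alone (sizes in mm): steel tweezers with a black end lying flat, 120 long, 12 wide, 8 high; origin below the middle

How it is judged:
By the outcome, as a careful person would: the job done as asked, in the order asked, and still so for the second after the job is handed in, with the robot touching nothing.
It also fails if it takes over 72 s, if anything falls off the work surface, if the arm or the gripper's body presses on something with over 40 N, if the wrist force passes 120 N, or if a joint passes its speed limit or range.

## Working session

There is one attempt and no reset: what is moved stays moved. The work goes in short steps, Python scripts to look and compute and a tool call to move; the robot and the scene stay as the last step left them, time stands still between calls to the robot, and variables do not carry over. Pictures are saved under pics/ and viewed, at most 10 in all, crops included, and the job is handed in when it is done.

Besides the shell and the picture viewer there is one more tool, called after "Request:" as name(argument=value, ...) on one line, values as JSON. send_rows: Moves the arm, as the interface text tells. Shift numbers are shares of 800 mm and turn numbers shares of 90 degrees, none past 1 either way. Its arguments: {"type":"object","properties":{"deltas":{"type":"array","items":{"type":"array"}},"gripper":{"type":"number"}},"required":["deltas"]}

```bash
mkdir -p pics; ls; cat > h.py <<'E'
import numpy as np, cv2
from scipy.spatial.transform import Rotation as R
from plant import ctrl
def cam(p):
    f=240/np.tan(np.radians(p["vertical_fov"])/2)
    K=np.array([[f,0,p["cx"]],[0,f,p["cy"]],[0,0,1.]])
    return K,cv2.Rodrigues(np.array(p["rvec"],float))[0],np.array(p["tvec"],float).ravel()
def ray(p,uv,z):
    K,r,t=cam(p); d=r.T@np.linalg.inv(K)@np.array([uv[0],uv[1],1.]); c=-r.T@t
    return c+d*(z-c[2])/d[2]
def proj(p,X):
    K,r,t=cam(p); q=(np.atleast_2d(X)@r.T+t)@K.T; return q[:,:2]/q[:,2:]
def save(p,n): cv2.imwrite("pics/"+n,p["color"][:,:,::-1])
def find(p,n,z):
    b=ctrl.boxes_of(p,n)
    if not b: return None
    uv=np.array(b[0]["xy"])*[640,480]; return b[0]["conf"],uv.round(1),ray(p,uv,z).round(4)
def fit(P,W):
    # planar fit of local points P to world W -> origin, yaw
    P=np.array(P)[:,:2];W=np.array(W)[:,:2];p0=P.mean(0);w0=W.mean(0)
    a=P-p0;b=W-w0
    y=np.arctan2((a[:,0]*b[:,1]-a[:,1]*b[:,0]).sum(),(a*b).sum())
    c,s=np.cos(y),np.sin(y);M=np.array([[c,-s],[s,c]]);o=w0-M@p0
    return o,np.degrees(y),(P@M.T+o-W)
E
python3 - <<'E'
from h import *
z=dict(station=.005,rail_start=.005,rail_corner=.005,rail_end=.005,pad=.007,carrier=.02,mirror=.012,mirror_studs=.008,mirror_foot=.014,leg_hinge=.017,leg_knob=.03,leg_tip=.02,loupe=.02,tray=.009,oil_jar=.022,dish=.011,blower=.04,weight=.015,screwdriver=.01,tweezers=.004)
for n in ["top","side"]:
    p=ctrl.snapshot(n); save(p,n+"0.png"); print(n,cam(p)[2], -cam(p)[1].T@cam(p)[2])
    for k,v in z.items():
        print(k,find(p,k,v))
print(ctrl.get_obs())
E
```

```text
pics
top [0.05937299 0.55702663 1.51316363] [0.3907158  0.03947986 1.56500815]
station (0.85, array([341.8, 235.4]), array([ 0.5752, -0.0187,  0.005 ]))
rail_start (0.89, array([341.5, 236.5]), array([ 0.572 , -0.0177,  0.005 ]))
rail_corner (0.65, array([344.9, 236.2]), array([ 0.5726, -0.0274,  0.005 ]))
rail_end (0.91, array([338.6, 239.8]), array([ 0.5627, -0.0093,  0.005 ]))
pad (0.91, array([341.8, 238.6]), array([ 0.5657, -0.0184,  0.007 ]))
carrier (0.74, array([184.1, 210.5]), array([0.6548, 0.4289, 0.02  ]))
mirror (0.58, array([223.6, 257.5]), array([0.5186, 0.3181, 0.012 ]))
mirror_studs (0.65, array([219.4, 253.6]), array([0.5305, 0.3308, 0.008 ]))
mirror_foot (0.98, array([222.6, 252.1]), array([0.534 , 0.3206, 0.014 ]))
leg_hinge (0.84, array([219.4, 249. ]), array([0.5426, 0.3291, 0.017 ]))
leg_knob (0.86, array([220.9, 245.4]), array([0.5515, 0.3223, 0.03  ]))
leg_tip (0.67, array([223.1, 248.1]), array([0.5447, 0.318 , 0.02  ]))
loupe (0.47, array([333.2, 195.1]), array([0.6895, 0.0035, 0.02  ]))
tray (0.91, array([460.8, 261.9]), array([ 0.4918, -0.353 ,  0.009 ]))
[... 1869 characters left out ...]
4857, 0.4624, 0.004 ]))
{'clock': 2.1, 'joint_pos': array([-5.59728925e+01,  2.05451979e+01,  6.82624170e-01,  2.18031927e-04,
       -7.01366202e+01, -1.65060173e+01]), 'qvel': array([ 0.06351861, -0.03510611,  0.00395687, -0.05740158, -0.04898858,
        0.00485307]), 'tau': array([-5.79888615e-05, -5.82370555e+01,  2.93300164e+01,  7.00236261e+00,
        1.24094138e-02, -4.15219381e-05]), 'tool_pos': array([ 0.20317838, -0.6436731 ,  0.29218012]), 'orientation': array([-1.79999169e+02,  3.24164193e-05, -1.62478836e+02]), 'force': array([-0.85532378,  0.50770456,  1.14875839]), 'moment': array([ 0.02945182, -0.02149008,  0.03401767]), 'gripper_force': 0.0, 'opening': 0.08755296195337064}
```

```bash
python3 - <<'E'
import cv2
a=cv2.imread("pics/top0.png")[150:330,160:430]
cv2.imwrite("pics/topc.png",cv2.resize(a,None,fx=2.96,fy=2.96,interpolation=cv2.INTER_CUBIC))
a=cv2.imread("pics/side0.png")[140:400,170:450]
cv2.imwrite("pics/sidec.png",cv2.resize(a,None,fx=2.3,fy=2.3,interpolation=cv2.INTER_CUBIC))
E
```

```text
(no output)
```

View pics/topc.png

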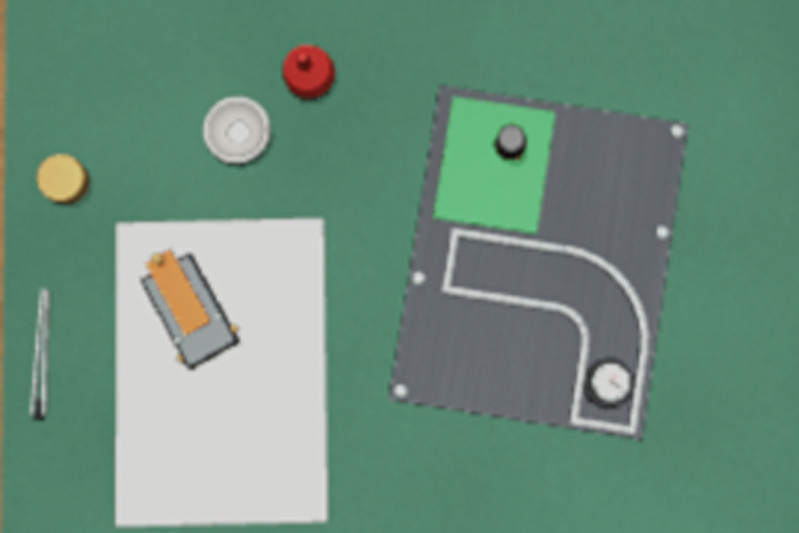

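View pics/sidec.png

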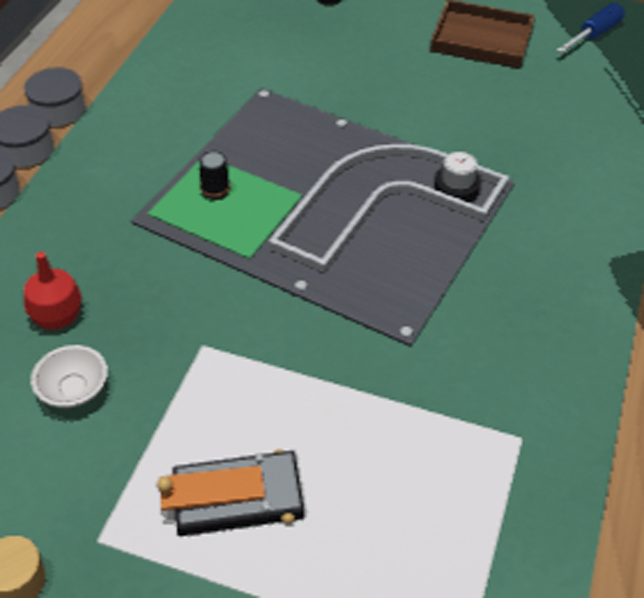

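```bash
python3 - <<'E'
from h import *
for n in ["top","side"]:
    p=ctrl.snapshot(n); c=p["color"].astype(int); r,g,b=c[...,0],c[...,1],c[...,2]
    print(n,cam(p)[0][0,0])
    def big(m):
        k,l,s,ce=cv2.connectedComponentsWithStats(m.astype(np.uint8)); i=1+np.argmax(s[1:,4]); return l==i,s[i,4]
    gm,a=big((g>150)&(r<120)&(b<150)&(g-b>60)); print("green",a)
    H=cv2.convexHull(np.argwhere(gm)[:,::-1].astype(np.float32))
    q=cv2.approxPolyN(H,4).reshape(-1,2)
    print("pad",[ray(p,x,.007).round(4)[:2] for x in q])
    om,a=big((r>180)&(g>100)&(g<170)&(b<100)); print("orange",a)
    H=cv2.convexHull(np.argwhere(om)[:,::-1].astype(np.float32)); q=cv2.approxPolyN(H,4).reshape(-1,2)
    print("leg",[ray(p,x,.0195).round(4)[:2] for x in q])
    for k,z in [("mirror",.014),("tray",.018),("loupe",.047),("carrier",.041)]:
        d=ctrl.cut_out(p,k)
        for e in d[:2]:
            m=e["pixels"]; rc=cv2.minAreaRect(np.argwhere(m)[:,::-1].astype(np.float32))
            print(k,e["conf"],m.sum(),[ray(p,x,z).round(4)[:2] for x in cv2.boxPoints(rc)],ray(p,rc[0],z/2)[:2].round(4))
    if n=="top":
        f=lambda u,v:(u/2.96+160,v/2.96+150)
        o,y,e=fit([(.17,.065),(.17,-.18),(-.14,-.18),(-.14,.065)],[ray(p,f(*k),.005) for k in [(445,85),(688,123),(640,438),(390,403)]]);print("station",o,y,e.round(4))
        for k,uv,z in [("loupetop",(511,135),.047),("dial",(610,382),.041),("knob",(157,258),.03),("studA",(181,358),.008),("studB",(235,328),.008)]: print(k,ray(p,f(*uv),z).round(4))
    else:
        f=lambda u,v:(u/2.3+170,v/2.3+140)
        o,y,e=fit([(.17,.065),(.17,-.18),(-.14,-.18),(-.14,.065)],[ray(p,f(*k),.005) for k in [(134,222),(263,90),(514,184),(410,343)]]);print("station",o,y,e.round(4))
        for k,uv,z in [("loupetop",(214,157),.047),("dial",(461,160),.041),("knob",(165,485),.03),("studA",(288,518),.008),("studB",(280,453),.008)]: print(k,ray(p,f(*uv),z).round(4))
E
```

```text
top 549.9994357297343
green 70
pad [array([ 0.6868, -0.0307]), array([0.7015, 0.0179]), array([0.7217, 0.0272]), array([ 0.7112, -0.0313])]
orange 237
leg [array([0.5037, 0.3197]), array([0.5715, 0.3571]), array([0.5844, 0.3349]), array([0.5174, 0.2984])]
mirror 0.61 773 [array([0.5706, 0.375 ]), array([0.5995, 0.3201]), array([0.4979, 0.2659]), array([0.4693, 0.3205])] [0.5348 0.3216]
tray 0.97 1309 [array([ 0.5396, -0.3014]), array([ 0.5435, -0.3979]), array([ 0.433, -0.399]), array([ 0.4291, -0.3032])] [ 0.4866 -0.3526]
loupe 0.52 78 [array([0.6907, 0.0185]), array([ 0.6902, -0.0039]), array([ 0.6646, -0.0033]), array([0.6651, 0.0191])] [0.6821 0.0071]
carrier 0.74 741 [array([0.5598, 0.3729]), array([0.5922, 0.3215]), array([0.4984, 0.262 ]), array([0.4663, 0.3132])] [0.5309 0.321 ]
carrier 0.48 208 [array([ 0.4708, -0.054 ]), array([ 0.4698, -0.0983]), array([ 0.4284, -0.097 ]), array([ 0.4294, -0.0529])] [ 0.4503 -0.0771]
station [0.56308634 0.0382274 ] -10.325924640032117 [[-0.      0.0038]
 [-0.0009 -0.0017]
 [-0.0023 -0.0027]
 [ 0.0032  0.0007]]
loupetop [0.6829 0.0057 0.047
[... 651 characters left out ...]
3508]
tray 0.83 980 [array([ 0.5338, -0.2774]), array([ 0.5528, -0.3922]), array([ 0.4316, -0.3994]), array([ 0.4202, -0.2858])] [ 0.4857 -0.3497]
loupe 0.73 226 [array([0.6973, 0.0013]), array([ 0.6693, -0.0089]), array([0.6451, 0.0489]), array([0.672 , 0.0586])] [0.682 0.003]
carrier 0.65 339 [array([ 0.4695, -0.0364]), array([ 0.4656, -0.1013]), array([ 0.4177, -0.0847]), array([ 0.4234, -0.0217])] [ 0.4471 -0.0823]
station [0.56261446 0.04464562] -10.463922095494466 [[ 0.003   0.0011]
 [ 0.0024 -0.0029]
 [-0.0023 -0.0022]
 [-0.0031  0.004 ]]
loupetop [0.6812 0.0037 0.047 ]
dial [ 0.4492 -0.0822  0.041 ]
knob [0.5767 0.3441 0.03  ]
studA [0.4823 0.3278 0.008 ]
studB [0.5086 0.2758 0.008 ]
```

Request:
send_rows(deltas=[[[-0.2037,0.1481,0.0288],0],[[-0.2037,0.1481,0.0288],0],[[-0.2037,0.1481,0.0288],0],[[-0.2037,0.1481,0.0288],0],[[-0.2037,0.1481,0.0288],0]], gripper=1)

```text
clock: 3.02
tool_pos: [0.3238, -0.4797, 0.269]
orientation: [-180.0, 0.0, -162.5]
force: [0.4, -0.8, 0.0]
opening: 0.0878
gripper_force: 0.0
```

Request:
send_rows(deltas=[[[-0.2037,0.1481,0.0288],0],[[-0.2037,0.1481,0.0288],0],[[-0.2037,0.1481,0.0288],0],[[-0.2037,0.1481,0.0288],0],[[-0.2037,0.1481,0.0288],0]])

```text
clock: 3.43
tool_pos: [0.4438, -0.3175, 0.2462]
orientation: [-180.0, 0.0, -162.5]
force: [1.4, -1.0, 0.6]
opening: 0.0877
gripper_force: 0.0
```

Request:
send_rows(deltas=[[[-0.2037,0.1481,0.0288],0],[[-0.2037,0.1481,0.0288],0],[[-0.2037,0.1481,0.0288],0],[[-0.2037,0.1481,0.0288],0],[[-0.2037,0.1481,0.0288],0]])

```text
clock: 3.85
tool_pos: [0.5637, -0.1552, 0.2231]
orientation: [-180.0, 0.0, -162.4]
force: [0.1, -0.5, -0.4]
opening: 0.0875
gripper_force: 0.0
```

Request:
send_rows(deltas=[[[-0.2037,0.1481,0.0288],0],[[-0.2037,0.1481,0.0288],0],[[-0.2037,0.1481,0.0288],0],[[-0.2037,0.1481,0.0288],0],[[-0.2037,0.1481,0.0288],0]])

```text
clock: 4.27
tool_pos: [0.6834, 0.0069, 0.1997]
orientation: [-180.0, 0.0, -162.4]
force: [1.0, -1.3, 0.8]
opening: 0.0875
gripper_force: 0.0
```

```bash
python3 - <<'E'
from h import *
p=ctrl.snapshot("wrist"); save(p,"w1.png"); np.savez("w1.npz",**{k:p[k] for k in ("vertical_fov","cx","cy","rvec","tvec")})
print(-cam(p)[1].T@cam(p)[2]); print(find(p,"loupe",.03)); print(ctrl.get_obs()["tool_pos"])
E
```

```text
[ 0.61834497 -0.01278056  0.29276378]
(0.56, array([316.9, 238.9]), array([0.6838, 0.0067, 0.03  ]))
[0.68449631 0.00878696 0.19828657]
```

View pics/w1.png

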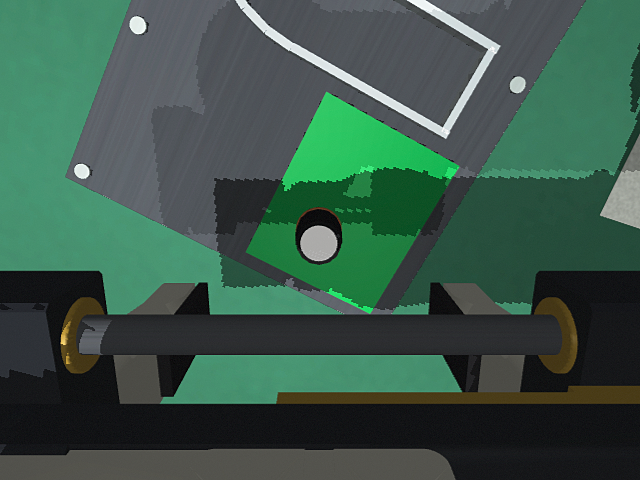

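```bash
cat >> h.py <<'E'
def go(a,b):
    # a,b: (x,y,z,yaw) -> shares
    f=np.radians(a[3]); d=np.array(b[:3])-a[:3]
    s=np.array([np.cos(f)*d[0]+np.sin(f)*d[1],np.sin(f)*d[0]-np.cos(f)*d[1],-d[2]])/.8
    n=max(np.linalg.norm(d)/.0417,abs(b[3]-a[3])/7.16)
    print(s.round(4),round((a[3]-b[3])/90,4),"rows",round(n,1))
def st(x,y,o,yaw):
    f=np.radians(yaw); return np.array(o)+[np.cos(f)*x-np.sin(f)*y,np.sin(f)*x+np.cos(f)*y]
E
python3 - <<'E'
from h import *
p=np.load("w1.npz")
P=[(.04,-.05),(.04,.05),(.16,.05),(.16,-.05),(.0305,.029),(-.0305,.029),(.17,-.18)]
U=[(327,92),(459,166),(372,314),(247,252),(445,135),(497,47),(66,178)]
Z=[.007]*4+[.017]*2+[.005]
o,y,e=fit(P,[ray(p,u,z) for u,z in zip(U,Z)]); print(o,y,(e*1000).round(1))
L=ray(p,(319,243),.047);print("loupe",L)
a=(.6838,.0075,.199,-162.45)
go(a,(L[0],L[1],.090,-162.45))
b=(L[0],L[1],.090,-162.45); c=(L[0],L[1],.17,-162.45); go(b,c)
d=(.4865,-.352,.15,-162.45); go(c,d); go(d,(*d[:2],.089,d[3]))
E
```

```text
[0.5648186  0.04129248] -9.938477620091417 [[-0.  -0.3]
 [-0.5  0.4]
 [-0.2 -0.7]
 [ 0.4 -0.3]
 [ 1.5  0.5]
 [-1.6  0.5]
 [ 0.4 -0.2]]
loupe [0.68161654 0.00741372 0.047     ]
[0.0026 0.0007 0.1362] 0.0 rows 2.6
[-0.   0.  -0.1] 0.0 rows 1.9
[ 0.368  -0.3548  0.025 ] 0.0 rows 9.8
[-0.      0.      0.0762] 0.0 rows 1.5
```

Request:
send_rows(deltas=[[[0.0026,0.0007,0.045],0],[[0.0026,0.0007,0.09],0],[[0.0026,0.0007,0.125],0],[[0.0026,0.0007,0.136],0],[[0.0026,0.0007,0.136],0]])

```text
clock: 4.78
tool_pos: [0.6784, 0.0037, 0.0885]
orientation: [180.0, -0.3, -162.5]
force: [0.1, 0.1, 0.7]
opening: 0.0877
gripper_force: 0.0
```

Request:
send_rows(deltas=[[[0,0,0],0],[[0,0,0],0],[[0,0,0],0],[[0,0,0],0],[[0,0,0],0]], gripper=0.15)

```text
clock: 5.2
tool_pos: [0.6805, 0.0045, 0.0927]
orientation: [-180.0, 0.1, -162.5]
force: [0.7, -0.0, -0.2]
opening: 0.06
gripper_force: 0.0
```

Request:
send_rows(deltas=[[[0,0,0],0],[[0,0,0],0],[[0,0,0],0],[[0,0,0],0],[[0,0,0],0]])

```text
clock: 5.62
tool_pos: [0.6799, 0.0044, 0.0912]
orientation: [180.0, -0.0, -162.5]
force: [-0.6, -0.0, 0.5]
opening: 0.0288
gripper_force: 30.0
```

Request:
send_rows(deltas=[[[0,0,0],0],[[0,0,0],0],[[0,0,-0.04],0],[[0,0,-0.08],0],[[0,0,-0.1],0]])

```text
clock: 6.03
tool_pos: [0.6812, 0.0044, 0.1747]
orientation: [-179.9, 0.2, -162.4]
force: [1.0, -0.0, 0.9]
opening: 0.0287
gripper_force: 30.0
```

Request:
send_rows(deltas=[[[0.0365,-0.0352,0.0025],0],[[0.0731,-0.0704,0.005],0],[[0.1096,-0.1055,0.0075],0],[[0.1462,-0.1407,0.01],0],[[0.1827,-0.1759,0.0125],0]])

```text
clock: 6.45
tool_pos: [0.5817, -0.175, 0.1612]
orientation: [-180.0, 0.0, -162.4]
force: [1.3, 0.0, -0.6]
opening: 0.0288
gripper_force: 30.0
```

Request:
send_rows(deltas=[[[0.0365,-0.0352,0.0025],0],[[0.0731,-0.0704,0.005],0],[[0.1096,-0.1055,0.0075],0],[[0.15,-0.144,0.01],0],[[0.1827,-0.1759,0.0125],0]])

```text
clock: 6.87
tool_pos: [0.4846, -0.3535, 0.1513]
orientation: [-180.0, 0.0, -162.5]
force: [1.0, 0.1, -0.6]
opening: 0.0288
gripper_force: 30.0
```

Request:
send_rows(deltas=[[[0,0,0.02],0],[[0,0,0.045],0],[[0,0,0.065],0],[[0,0,0.074],0],[[0,0,0.076],0]])

```text
clock: 7.28
tool_pos: [0.485, -0.3517, 0.0888]
orientation: [179.9, -0.1, -162.5]
force: [0.1, 0.4, -0.9]
opening: 0.0288
gripper_force: 30.0
```

Request:
send_rows(deltas=[[[0,0,0.001],0],[[0,0,0.001],0],[[0,0,0.001],0],[[0,0,0.001],0],[[0,0,0.001],0]])

```text
clock: 7.7
tool_pos: [0.4864, -0.352, 0.0904]
orientation: [-180.0, 0.1, -162.5]
force: [-0.3, 0.5, -0.8]
opening: 0.0289
gripper_force: 30.0
```

Request:
send_rows(deltas=[[[0,0,0],0],[[0,0,0],0],[[0,0,0],0],[[0,0,0],0],[[0,0,0],0]], gripper=0.55)

```text
clock: 8.12
tool_pos: [0.486, -0.352, 0.0896]
orientation: [-180.0, 0.0, -162.5]
force: [0.0, -0.5, -0.4]
opening: 0.0477
gripper_force: 0.0
```

Request:
send_rows(deltas=[[[0,0,-0.03],0],[[0,0,-0.08],0],[[0,0,-0.12],0],[[0,0,-0.12],0],[[0,0,-0.12],0]])

```text
clock: 8.53
tool_pos: [0.487, -0.3524, 0.1882]
orientation: [-179.8, 0.2, -162.5]
force: [-0.9, 0.3, -0.3]
opening: 0.048
gripper_force: 0.0
```

```bash
python3 - <<'E'
from h import *
p=ctrl.snapshot("wrist"); save(p,"w2.png")
o=ctrl.get_obs(); print(o["tool_pos"],o["orientation"]); print(find(p,"loupe",.03),find(p,"tray",.01))
a=(*o["tool_pos"],o["orientation"][2])
m=-151.3
# knob grasp: tool offset 5mm toward hinge (mirror +x)
u=np.array([np.cos(np.radians(m)),np.sin(np.radians(m))])
k=np.array([.576,.3443])
go(a,(*(k+.03*u),.25,m)); print(k+.03*u)
E
```

```text
[ 0.48609393 -0.35195142  0.18641129] [-1.79954876e+02  9.33542015e-02 -1.62490891e+02]
None (0.77, array([322.5, 210.6]), array([ 0.4711, -0.3545,  0.01  ]))
[-0.3322  0.7889 -0.0795] -0.1243 rows 16.5
[0.54968562 0.3298933 ]
```

Request:
send_rows(deltas=[[[-0.0166,0.0394,-0.004],0],[[-0.0332,0.0789,-0.008],0],[[-0.0498,0.1183,-0.012],0],[[-0.0664,0.1578,-0.016],0],[[-0.083,0.1972,-0.02],0]])

```text
clock: 9.1
tool_pos: [0.501, -0.1801, 0.2004]
orientation: [180.0, -0.1, -162.5]
force: [0.9, -0.0, 0.0]
opening: 0.0482
gripper_force: 0.0
```

Request:
send_rows(deltas=[[[-0.0166,0.0394,-0.004],0],[[-0.0332,0.0789,-0.008],0],[[-0.0498,0.1183,-0.012],0],[[-0.0664,0.1578,-0.016],0],[[-0.083,0.1972,-0.02],0]])

```text
clock: 9.52
tool_pos: [0.5169, -0.0096, 0.2166]
orientation: [-180.0, -0.1, -162.5]
force: [0.2, -0.3, -0.4]
opening: 0.048
gripper_force: 0.0
```

Request:
send_rows(deltas=[[[-0.0166,0.0394,-0.004],0],[[-0.0332,0.0789,-0.008],0],[[-0.0498,0.1183,-0.012],0],[[-0.0664,0.1578,-0.016],0],[[-0.083,0.1972,-0.02],0]])

```text
clock: 9.93
tool_pos: [0.5327, 0.1608, 0.2325]
orientation: [-180.0, -0.1, -162.5]
force: [0.5, 0.1, 0.5]
opening: 0.0482
gripper_force: 0.0
```

Request:
send_rows(deltas=[[[-0.0166,0.0394,-0.004],-0.025],[[-0.0332,0.0789,-0.008],-0.05],[[-0.0498,0.1183,-0.012],-0.075],[[-0.07,0.165,-0.016],-0.1],[[-0.083,0.1972,-0.02],-0.1243]])

```text
clock: 10.35
tool_pos: [0.549, 0.3324, 0.248]
orientation: [-180.0, -0.1, -151.1]
force: [-0.4, -1.0, -0.2]
opening: 0.0482
gripper_force: 0.0
```

```bash
python3 - <<'E'
from h import *
p=ctrl.snapshot("wrist"); save(p,"w3.png"); np.savez("w3.npz",**{k:p[k] for k in ("vertical_fov","cx","cy","rvec","tvec")})
o=ctrl.get_obs(); print(o["tool_pos"],o["orientation"],o["opening"])
s=ctrl.snapshot("side"); print(find(s,"loupe",.024)); cv2.imwrite("pics/s3.png",s["color"][100:210,330:450,::-1])
a=cv2.imread("pics/w3.png"); t=cv2.resize(cv2.imread("pics/s3.png"),(240,220)); c=np.zeros((480,800,3),np.uint8); c[:,:640]=a; c[:147,640:]=cv2.resize(t,(160,147)); cv2.imwrite("pics/c3.png",c)
E
```

```text
[0.54973347 0.33612656 0.24824875] [-1.79969034e+02 -1.33294567e-02 -1.50851850e+02] 0.04800587108037119
None
```

View pics/c3.png

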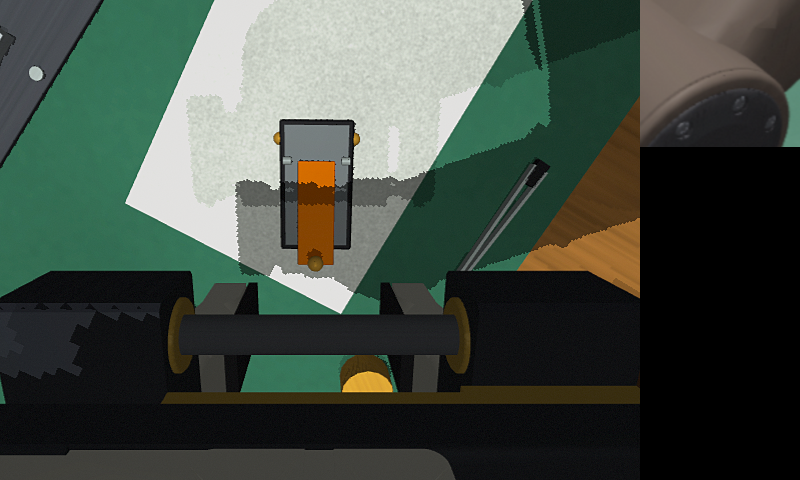

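```bash
python3 - <<'E'
from h import *
p=np.load("w3.npz")
k=ray(p,(316,263),.030)[:2]; A=ray(p,(277.5,138.5),.008)[:2]; B=ray(p,(357.5,138),.008)[:2]; h=ray(p,(317,161),.0195)[:2]
# leg edges
for u,v in [((299,161),(298.5,262)),((335.5,161),(334,264))]:
    d=ray(p,u,.0195)-ray(p,v,.0195); print(np.degrees(np.arctan2(d[1],d[0])))
d=B-A; print("stud yaw",np.degrees(np.arctan2(d[1],d[0])),np.linalg.norm(d)); S=(A+B)/2; d=S-k
print("knob",k,"S",S,np.degrees(np.arctan2(d[1],d[0])),np.linalg.norm(d))
o=ctrl.get_obs(); print(o["tool_pos"],o["orientation"])
E
```

```text
-152.04703965476224
-151.36357119713333
stud yaw 119.25993084637149 0.06088650383168179
knob [0.57733948 0.34637507] S [0.49582619 0.30264192] -151.78574785428955 0.09250408219063268
[0.54875869 0.33153854 0.2474617 ] [-1.79950417e+02 -1.64208617e-01 -1.51156085e+02]
```

Request:
send_rows(deltas=[[[-0.0322,-0.0007,0.04],0],[[-0.0322,-0.0007,0.09],0],[[-0.0322,-0.0007,0.14],0],[[-0.0322,-0.0007,0.17],0],[[-0.0322,-0.0007,0.17],0]])

```text
clock: 10.92
tool_pos: [0.569, 0.3377, 0.1062]
orientation: [-179.9, -0.7, -151.4]
force: [0.1, -0.5, -1.4]
opening: 0.0481
gripper_force: 0.0
```

Request:
send_rows(deltas=[[[0,0,0.01],0],[[0,0,0.02],0],[[0,0,0.028],0],[[0,0,0.03],0],[[0,0,0.03],0]])

```text
clock: 11.33
tool_pos: [0.5722, 0.3417, 0.0901]
orientation: [180.0, 0.0, -151.3]
force: [-0.6, -0.8, 0.4]
opening: 0.048
gripper_force: 0.0
```

```bash
python3 - <<'E'
from h import *
p=ctrl.snapshot("wrist"); save(p,"w4.png")
o=ctrl.get_obs(); print(o["tool_pos"],o["orientation"],o["force"])
cv2.imwrite("pics/w4.png",p["color"][150:450,120:520,::-1])
E
```

```text
[0.57235367 0.34188484 0.09046361] [ 1.79983046e+02  6.84920052e-02 -1.51286043e+02] [0.47333186 0.57467799 0.09149357]
```

View pics/w4.png

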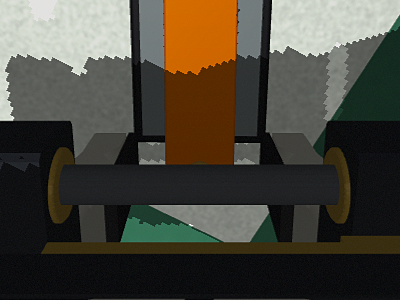

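Request:
send_rows(deltas=[[[0,0,0],0],[[0,0,0],0],[[0,0,0],0],[[0,0,0],0],[[0,0,0],0]], gripper=0)

```text
clock: 11.8
tool_pos: [0.5721, 0.3417, 0.0898]
orientation: [180.0, 0.0, -151.3]
force: [0.0, 0.5, 0.2]
opening: 0.0203
gripper_force: 0.0
```

Request:
send_rows(deltas=[[[0,0,0],0],[[0,0,0],0],[[0,0,0],0],[[0,0,0],0],[[0,0,0],0]])

```text
clock: 12.22
tool_pos: [0.5721, 0.3417, 0.0896]
orientation: [180.0, 0.0, -151.3]
force: [-0.6, 0.1, -0.3]
opening: 0.0093
gripper_force: 30.0
```

Request:
send_rows(deltas=[[[0.0018,0,-0.0082],0],[[0.0043,0,-0.0162],0],[[0.0074,0,-0.024],0],[[0.0113,0,-0.0315],0],[[0.0158,0,-0.0386],0]])

```text
clock: 12.63
tool_pos: [0.5607, 0.3353, 0.1213]
orientation: [180.0, 0.0, -151.3]
force: [-0.2, -0.8, -2.5]
opening: 0.0098
gripper_force: 30.1
```

Request:
send_rows(deltas=[[[0.0051,0,-0.0067],0],[[0.0107,0,-0.0129],0],[[0.0169,0,-0.0186],0],[[0.0236,0,-0.0238],0],[[0.0313,0,-0.0288],0]])

```text
clock: 13.05
tool_pos: [0.5386, 0.3233, 0.1439]
orientation: [180.0, 0.0, -151.3]
force: [0.7, 0.0, -3.1]
opening: 0.0092
gripper_force: 30.0
```

Request:
send_rows(deltas=[[[0,0,0],0],[[0,0,0],0],[[0,0,0],0],[[0,0,0],0],[[0,0,0],0]])

```text
clock: 13.47
tool_pos: [0.5391, 0.3235, 0.1431]
orientation: [-180.0, -0.0, -151.3]
force: [-0.2, -0.8, -2.4]
opening: 0.0094
gripper_force: 30.0
```

```bash
python3 - <<'E'
from h import *
p=ctrl.snapshot("wrist"); q=ctrl.snapshot("side")
o=ctrl.get_obs(); print(o["tool_pos"],o["orientation"],o["force"],o["moment"])
a=p["color"][100:400,120:520,::-1]; b=cv2.resize(q["color"][270:420,170:370,::-1],(400,300),interpolation=2)
cv2.imwrite("pics/c5.png",np.hstack([a,b]))
E
```

```text
[0.53910142 0.32349655 0.1431256 ] [-1.79989468e+02 -2.98272199e-02 -1.51297393e+02] [-0.40602558  0.67626247 -2.42803145] [ 0.08762812 -0.0271073  -0.00830842]
```

View pics/c5.png

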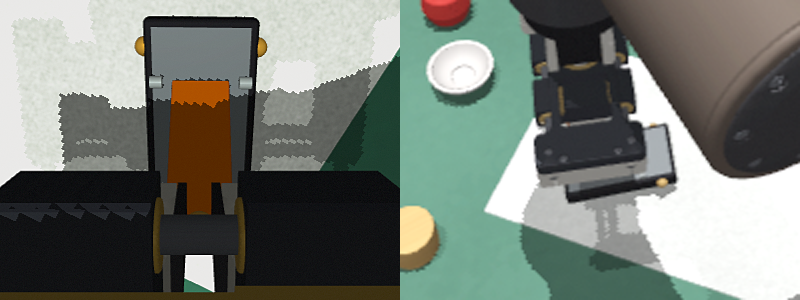

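```bash
python3 - <<'E'
from h import *
p=ctrl.snapshot("wrist")
A,B=(140+120,146),(263+120,147); print(cam(p)[0][0,0])
for z in (.004,.008,.012,.02,.03,.04):
    a,b=ray(p,A,z),ray(p,B,z); print(z,(a+b)[:2]/2,np.linalg.norm(a-b), end=" ")
    # hinge orange top edge and frame upper corners
    print(np.linalg.norm(ray(p,(146+120,118),z)-ray(p,(258+120,118),z)))
b=p["color"][80:400,120:520,::-1]; cv2.imwrite("pics/w6.png",cv2.resize(b,(800,640))[:600])
E
```

```text
425.7875816742923
0.004 [0.48676835 0.29735357] 0.06556929009597062 0.05872524764282512
0.008 [0.48663996 0.29725585] 0.06444004250503874 0.0577138695368478
0.012 [0.48651158 0.29715812] 0.06331079491410682 0.05670249143087049
0.02 [0.4862548  0.29696267] 0.061052299732243076 0.05467973521891591
0.03 [0.48593384 0.29671836] 0.058229180754913325 0.052151289953972654
0.04 [0.48561287 0.29647404] 0.05540606177758365 0.04962284468902937
```

View pics/w6.png

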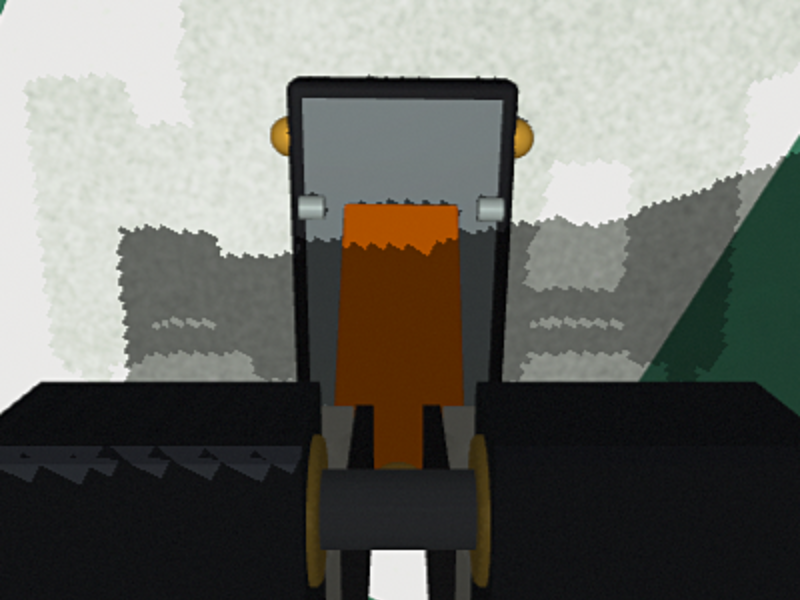

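Request:
send_rows(deltas=[[[0,0,0.001],0],[[0,0,0.002],0],[[0,0,0.003],0],[[0,0,0.004],0],[[0,0,0.005],0]])

```text
clock: 14.03
tool_pos: [0.5391, 0.3235, 0.1395]
orientation: [180.0, 0.0, -151.3]
force: [0.1, 0.9, -1.0]
opening: 0.0091
gripper_force: 30.0
```

Request:
send_rows(deltas=[[[0,0,0.002],0],[[0,0,0.005],0],[[0.004,0,0.006],0],[[0.008,0,0.006],0],[[0.0125,0,0.006],0]])

```text
clock: 14.45
tool_pos: [0.5302, 0.3187, 0.1348]
orientation: [180.0, 0.0, -151.3]
force: [0.3, 1.4, -1.8]
opening: 0.0094
gripper_force: 30.0
```

Request:
send_rows(deltas=[[[0.004,0,0.0005],0],[[0.008,0,0.0015],0],[[0.0125,0,0.0025],0],[[0.017,0,0.004],0],[[0.02,0,0.005],0]])

```text
clock: 14.87
tool_pos: [0.5173, 0.3121, 0.1322]
orientation: [180.0, 0.3, -151.2]
force: [4.2, 2.3, 4.4]
opening: 0.0096
gripper_force: 30.0
```

```bash
python3 - <<'E'
from h import *
p=ctrl.snapshot("wrist"); o=ctrl.get_obs(); print(o["tool_pos"],o["force"],o["moment"])
b=p["color"][80:380,120:520,::-1]; cv2.imwrite("pics/w7.png",b)
E
```

```text
[0.51666794 0.31165519 0.13184346] [2.14942738 1.69083845 3.72787538] [ 0.86445519 -1.12965182 -0.00395019]
```

View pics/w7.png

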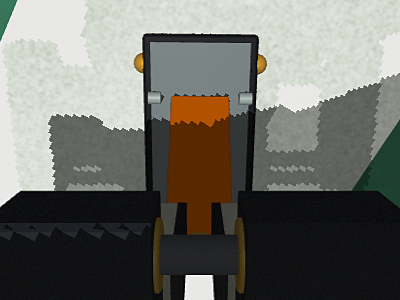

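```bash
python3 - <<'E'
from h import *
from scipy.optimize import least_squares
p=ctrl.snapshot("wrist"); o=ctrl.get_obs(); print(o["tool_pos"],o["force"],o["moment"])
print((ray(p,(259,143),.01)+ray(p,(381,142),.01))/2)
u=np.array([np.cos(np.radians(-151.3)),np.sin(np.radians(-151.3))]); v=np.array([-u[1],u[0]])
# image points (w7 crop +(120,80)): frame top corners back face, studs, side edges at row 190
def solve(pts,name):
    def f(q):
        S=np.array([*q[:2],q[2]]); c,s=np.cos(q[3]),np.sin(q[3])
        X=np.array([*(u*c),s]); Z=np.array([*(-u*s),c]); Y=np.array([*v,0])
        r=[]
        for (x,y,z,uv) in pts: 
            r+=list(proj(p,S+X*(x-.036)+Y*y+Z*(z-.008))[0]-uv)
        # side edges: width at foot side
        return r
    w=least_squares(f,[.48,.295,.015,.1]); print(name,w.x,np.degrees(w.x[3]),np.abs(w.fun).round(1))
C=lambda a,b:np.array([a+120,b+80])
# mirror y vector: v = yaw-61 -> find which side appears left
for sg in (1,-1):
    solve([(.05,sg*.028,.014,C(143,38)),(.05,-sg*.028,.014,C(258,37)),(.036,sg*.0305,.008,C(139,63)),(.036,-sg*.0305,.008,C(261,63)),(.02,sg*.014,.0195,C(171,97)),(.02,-sg*.014,.0195,C(229,97))],sg)
a=p["color"]; g=a[270,240:400].astype(int).sum(1); print(g.tolist())
g=a[150,240:400].astype(int).sum(1); print(g.tolist())
E
```

```text
[0.51667355 0.31163592 0.13169958] [3.4612133  3.24306094 3.64639944] [ 0.94130314 -1.28914603 -0.02882847]
[0.46280581 0.28377401 0.01      ]
1 [0.46353248 0.28429358 0.00146161 0.04275701] 2.449796370598088 [0.1 2.7 0.4 1.5 1.5 0.6 1.3 0.8 1.  1.5 0.7 1.5]
-1 [  2.97487232   1.97573197 -71.59106381   0.22138814] 12.684605818791745 [57.3 27.7 58.  28.7 61.4  2.8 61.   2.8 29.3 31.1 28.9 31.1]
[365, 381, 386, 382, 275, 249, 253, 252, 260, 255, 263, 261, 266, 264, 263, 252, 260, 256, 244, 243, 253, 252, 256, 251, 261, 207, 75, 16, 37, 35, 33, 27, 70, 136, 145, 138, 140, 144, 147, 133, 159, 161, 159, 165, 153, 159, 159, 129, 130, 129, 129, 129, 130, 133, 132, 129, 130, 129, 129, 131, 132, 128, 131, 130, 129, 130, 131, 126, 126, 129, 129, 129, 127, 130, 129, 128, 131, 131, 128, 129, 129, 128, 129, 129, 131, 127, 131, 129, 125, 129, 130, 128, 131, 128, 129, 128, 129, 132, 126, 129, 127, 133, 127, 129, 131, 126, 128, 127, 131, 132, 129, 133, 158, 153, 159, 159, 158, 160, 141, 143, 139, 142, 138, 138, 149, 80, 44, 44, 39, 44, 31, 0, 169, 251, 251, 247, 247, 245, 245, 256, 248, 242, 247, 24
[... 176 characters left out ...]
6, 205, 239, 274, 232, 88, 63, 89, 133, 126, 121, 98, 234, 393, 396, 393, 387, 392, 390, 389, 394, 388, 393, 388, 390, 389, 388, 387, 390, 390, 386, 388, 387, 389, 389, 389, 388, 388, 387, 390, 395, 389, 392, 383, 389, 388, 391, 388, 387, 386, 388, 387, 388, 388, 388, 385, 383, 385, 382, 385, 381, 386, 386, 381, 390, 387, 386, 382, 385, 387, 388, 387, 384, 386, 389, 388, 384, 385, 385, 387, 388, 386, 386, 386, 382, 386, 381, 381, 381, 384, 380, 380, 383, 385, 378, 381, 385, 382, 382, 382, 380, 382, 379, 382, 384, 381, 379, 382, 382, 381, 390, 423, 180, 90, 106, 111, 100, 78, 32, 147, 312, 308, 297, 266, 206, 233, 642, 679, 666, 653, 641, 630, 632, 647, 651, 651, 645, 667, 676, 668, 654, 623]
```

```bash
python3 - <<'E'
from h import *
from scipy.optimize import least_squares
p=ctrl.snapshot("wrist")
u=np.array([np.cos(np.radians(-151.3)),np.sin(np.radians(-151.3))]); v=np.array([-u[1],u[0]])
C=lambda a,b:np.array([a+120,b+80])
pts=[(.05,.028,.014,C(143,38)),(.05,-.028,.014,C(258,37)),(.036,.0305,.008,C(139,63)),(.036,-.0305,.008,C(261,63)),(.02,.014,.0195,C(171,97)),(.02,-.014,.0195,C(229,97))]
def mk(q):
    c,s=np.cos(q[3]),np.sin(q[3]); X=np.array([*(u*c),s]); Z=np.array([*(-u*s),c]); Y=np.array([*v,0])
    return lambda x,y,z: proj(p,q[:3]+X*(x-.036)+Y*y+Z*(z-.008))[0]
def f(q):
    P=mk(q); r=[]
    for x,y,z,uv in pts: r+=list(P(x,y,z)-uv)
    for x,y,uv in ((q[4],.028,(266,270)),(q[5],-.028,(371.5,270))): r+=list(2*(P(x,y,.014)-uv))
    return r
w=least_squares(f,[.48,.295,.015,.1,0,0]); print(w.x.round(4),np.degrees(w.x[3]),w.fun.round(1))
q=[.4635,.2843,.008,0]; P=mk(q); print([P(x,y,.014).round(1) for x in (.05,-.02) for y in (.028,-.028)])
E
```

```text
[ 0.4639  0.2841  0.0024 -0.0242 -0.0291 -0.029 ] -1.3870456244063984 [-0.8 -2.9 -1.1 -1.8  0.6  1.3 -1.7  1.5  0.   1.  -1.1  1.1  1.2 -0.
  0.9  0. ]
[array([261.4, 114.4]), array([379.4, 114.6]), array([265.9, 255.6]), array([374.3, 255.7])]
```

Request:
send_rows(deltas=[[[0,0,-0.0015],0],[[0,0,-0.0015],0],[[0,0,-0.0015],0],[[0,0,-0.0015],0],[[0,0,-0.0015],0]], gripper=0.32)

```text
clock: 15.43
tool_pos: [0.5156, 0.3104, 0.1312]
orientation: [-180.0, -0.1, -151.3]
force: [-0.3, 0.3, 0.5]
opening: 0.0276
gripper_force: 0.0
```

Request:
send_rows(deltas=[[[0,0,-0.025],0],[[0,0,-0.05],0],[[-0.025,0,-0.05],0],[[-0.052,0,-0.05],0],[[-0.052,0,-0.05],0]])

```text
clock: 15.85
tool_pos: [0.5551, 0.3324, 0.172]
orientation: [-180.0, 0.1, -151.3]
force: [0.8, -0.0, -0.6]
opening: 0.028
gripper_force: 0.0
```

Request:
send_rows(deltas=[[[0,0,0.02],0],[[0,0,0.04],0],[[0,0,0.055],0],[[0,0,0.062],0],[[0,0,0.062],0]], gripper=0)

```text
clock: 16.27
tool_pos: [0.5518, 0.3302, 0.1204]
orientation: [-179.9, -0.2, -151.3]
force: [0.2, 0.3, 0.6]
opening: 0.0026
gripper_force: 0.0
```

Request:
send_rows(deltas=[[[0.008,0,0],0],[[0.014,0,0],0],[[0.018,0,0],0],[[0.022,0,0],0],[[0.025,0,0],0]])

```text
clock: 16.68
tool_pos: [0.5356, 0.322, 0.1237]
orientation: [180.0, 0.2, -151.3]
force: [2.9, 2.2, 3.3]
opening: 0.0006
gripper_force: 1.6
```

Request:
send_rows(deltas=[[[0.003,0,0],0],[[0.006,0,0],0],[[0.009,0,0],0],[[0.012,0,0],0],[[0.012,0,0],0]])

```text
clock: 17.1
tool_pos: [0.5263, 0.3166, 0.1223]
orientation: [180.0, -0.0, -151.3]
force: [1.6, 2.7, 1.2]
opening: 0.0002
gripper_force: 1.1
```

```bash
python3 - <<'E'
from h import *
p=ctrl.snapshot("wrist"); o=ctrl.get_obs(); print(o["tool_pos"],o["force"],o["moment"])
b=p["color"][60:360,80:560,::-1]; q=ctrl.snapshot("side")["color"][270:420,210:370,::-1]
cv2.imwrite("pics/w8.png",np.hstack([b,cv2.resize(q,(320,300))])); np.savez("w8.npz",**{k:p[k] for k in ("vertical_fov","cx","cy","rvec","tvec")})
E
```

```text
[0.5263809  0.31654546 0.12219656] [0.85017339 0.5518745  2.05659292] [ 0.47616375 -0.58636824 -0.00969135]
```

View pics/w8.png

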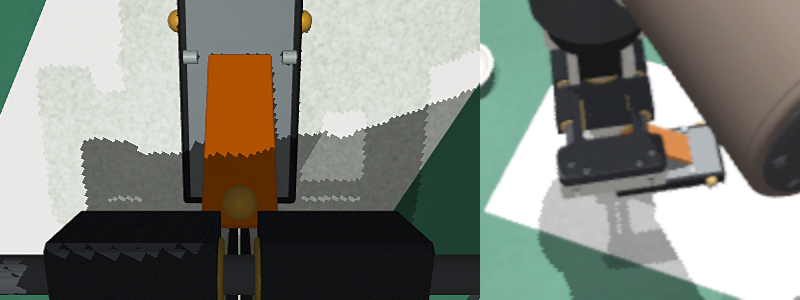

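```bash
python3 - <<'E'
from h import *
p=np.load("w8.npz")
A,B=ray(p,(254.5,80.5),.008),ray(p,(384.5,80.5),.008); S=((A+B)/2)[:2]; d=(B-A); print(S,np.linalg.norm(d),np.degrees(np.arctan2(d[1],d[0])))
u=np.array([np.cos(np.radians(-151.3)),np.sin(np.radians(-151.3))])
for a in (30,35,40,45,48.7):
    t=np.radians(a); x=.076*np.cos(t)-.013*np.sin(t); z=.076*np.sin(t)+.013*np.cos(t)
    K=np.array([*(S-u*(.016+x)),.017+z]); 
    T=[np.array([*(S-u*(.016+.08*np.cos(t)-.0025*np.sin(t))+s*.014*np.array([-u[1],u[0]])),.017+.08*np.sin(t)+.0025*np.cos(t)]) for s in (1,-1)]
    print(a,proj(p,K),proj(p,np.array(T)).round(1).tolist())
E
```

```text
[0.44778571 0.27476919] 0.059590219984414355 118.74556289563236
30 [[319.47681249 279.10040395]] [[283.7, 293.8], [355.1, 293.9]]
35 [[319.51460465 271.93045955]] [[282.3, 289.8], [356.6, 289.9]]
40 [[319.55507839 262.6483185 ]] [[280.8, 283.9], [358.2, 283.9]]
45 [[319.59795994 251.13645527]] [[279.3, 275.7], [359.8, 275.8]]
48.7 [[319.63101308 241.13392506]] [[278.1, 268.3], [361.0, 268.3]]
```

Request:
send_rows(deltas=[[[-0.006,0,0],0],[[-0.008,0,0.012],0],[[-0.008,0,0.024],0],[[-0.008,0,0.028],0],[[-0.008,0,0.028],0]])

```text
clock: 17.62
tool_pos: [0.5314, 0.3188, 0.0976]
orientation: [-179.9, -0.2, -151.3]
force: [0.7, 0.2, -0.1]
opening: 0.0004
gripper_force: 0.0
```

Request:
send_rows(deltas=[[[0.008,0,0],0],[[0.011,0,-0.01],0],[[0.014,0,-0.018],0],[[0.018,0,-0.026],0],[[0.022,0,-0.035],0]])

```text
clock: 18.03
tool_pos: [0.5169, 0.3115, 0.1293]
orientation: [180.0, 0.1, -151.3]
force: [1.1, 1.1, -0.2]
opening: 0.0004
gripper_force: 0.5
```

```bash
cat > k.py <<'E'
from h import *
def brass(p,box):
    c=p["color"].astype(int); r,g,b=c[...,0],c[...,1],c[...,2]
    m=((r-b>60)&(g>.5*r)&(r>100)&(g<.85*r)).astype(np.uint8)
    n,l,s,ce=cv2.connectedComponentsWithStats(m); 
    return [(s[i,4],ce[i].round(1).tolist()) for i in range(1,n) if s[i,4]>60]
E
python3 - <<'E'
from k import *
p=ctrl.snapshot("wrist"); o=ctrl.get_obs(); print(o["tool_pos"],o["force"])
np.savez("w9.npz",**{k:p[k] for k in ("vertical_fov","cx","cy","rvec","tvec")})
cv2.imwrite("pics/w9.png",p["color"][40:420,80:560,::-1]); print(brass(p,0))
c=p["color"].astype(int); m=((c[...,0]>90)&(c[...,0]-c[...,2]>70)&(c[...,1]<.6*c[...,0])); ys,xs=np.nonzero(m)
for r in range(100,330,15):
    x=xs[(ys==r)&(xs>240)&(xs<400)]
    if len(x)>20: print(r,x.min(),x.max())
E
```

```text
[0.51695385 0.31170912 0.13083337] [0.5477326  0.48990072 0.73236755]
[(np.int32(146), [255.7, 103.2]), (np.int32(144), [382.3, 103.4]), (np.int32(1189), [624.6, 385.8])]
145 289 349
160 288 350
175 287 351
190 286 352
205 285 352
```

```bash
python3 - <<'E'
from h import *
p=np.load("w9.npz"); im=cv2.imread("pics/w9.png")[:,:,::-1].astype(int)
hsv=cv2.cvtColor(im.astype(np.uint8),cv2.COLOR_RGB2HSV)
m=(hsv[...,1]>180)&(hsv[...,0]<20)&(hsv[...,2]>40)
for r in range(95,240,6):
    x=np.nonzero(m[r,150:330])[0]+150
    if len(x)>5: print(r+40,x.min()+80,x.max()+80,len(x), hsv[r,239].tolist())
A,B=ray(p,(256,103),.008),ray(p,(382.5,103),.008); S=((A+B)/2)[:2]; print(S,np.linalg.norm(A-B))
u=np.array([np.cos(np.radians(-151.3)),np.sin(np.radians(-151.3))]); v=np.array([-u[1],u[0]])
for a in (40,44,48.7):
    t=np.radians(a)
    def L(l,n,s): return np.array([*(S-u*(.016+l*np.cos(t)-n*np.sin(t))+s*v),.017+l*np.sin(t)+n*np.cos(t)])
    print(a,"tip",proj(p,np.array([L(.08,.0025,.014),L(.08,.0025,-.014)])).round(1).tolist(),"knob",proj(p,L(.076,.013,0)).round(1).tolist())
    E=[proj(p,np.array([L(.08*k,.0025,.014),L(.08*k,.0025,-.014)])) for k in np.linspace(0,1,30)]
    R=[e[0,1] for e in E]; W=[e[1,0]-e[0,0] for e in E]; print(np.interp([150,175,200,220],R,W).round(1),R[0].round(1))
E
```

```text
135 293 347 28 [13, 173, 125]
141 289 349 61 [14, 255, 162]
147 289 349 61 [14, 255, 162]
153 289 349 61 [14, 255, 161]
159 288 350 63 [14, 255, 161]
165 288 350 63 [14, 255, 162]
171 287 351 65 [14, 255, 161]
177 287 351 65 [14, 255, 160]
183 287 351 65 [14, 255, 163]
189 286 352 67 [14, 255, 160]
195 286 352 67 [14, 255, 162]
201 286 352 67 [14, 255, 162]
207 285 353 69 [14, 255, 162]
213 285 353 69 [14, 255, 102]
219 284 353 70 [14, 255, 86]
225 284 354 71 [14, 255, 87]
231 283 354 72 [14, 255, 87]
237 283 355 73 [13, 255, 87]
243 283 355 65 [21, 196, 69]
249 282 355 53 [21, 193, 82]
255 282 356 47 [19, 191, 91]
261 282 356 48 [19, 189, 97]
267 281 356 53 [20, 189, 89]
273 301 337 17 [21, 204, 80]
279 301 336 27 [19, 181, 79]
[0.4467906  0.27432178] 0.06067164855525232
40 tip [[282.7, 300.9], [355.7, 300.9]] knob [[319.3, 281.8]]
[61.6 63.5 65.4 66.9] 134.2
44 tip [[281.6, 295.5], [356.9, 295.5]] knob [[319.3, 273.9]]
[61.9 64.2 66.5 68.3] 133.9
48.7 tip [[280.3, 287.4], [358.2, 287.5]] knob [[319.3, 262.9]]
[62.2 65.1 67.9 70.2] 133.6
```

Request:
send_rows(deltas=[[[-0.012,0,0],0],[[-0.012,0,-0.03],0],[[-0.012,0,-0.06],0],[[-0.012,0,-0.08],0],[[-0.012,0,-0.08],0]], gripper=1)

```text
clock: 18.5
tool_pos: [0.5273, 0.3175, 0.1959]
orientation: [179.9, 0.3, -151.3]
force: [0.7, 0.5, 0.7]
opening: 0.0284
gripper_force: 0.0
```

Request:
send_rows(deltas=[[[0.03,0,0],0],[[0.06,0.001,0],0],[[0.09,0.001,0],0],[[0.11,0.001,0],0],[[0.114,0.001,0],0]])

```text
clock: 18.92
tool_pos: [0.4432, 0.2716, 0.1917]
orientation: [180.0, -0.1, -151.3]
force: [0.0, -0.1, -1.1]
opening: 0.0616
gripper_force: 0.0
```

Request:
send_rows(deltas=[[[0,0,0.015],0],[[0,0,0.035],0],[[0,0,0.06],0],[[0,0,0.078],0],[[0,0,0.08],0]])

```text
clock: 19.33
tool_pos: [0.4446, 0.2723, 0.1252]
orientation: [-179.9, -0.2, -151.3]
force: [-0.6, -0.1, 0.3]
opening: 0.0872
gripper_force: 0.0
```

Request:
send_rows(deltas=[[[0,0,0],0],[[0,0,0],0],[[0,0,0],0],[[0,0,0],0],[[0,0,0],0]])

```text
clock: 19.75
tool_pos: [0.4453, 0.2732, 0.1287]
orientation: [180.0, 0.1, -151.3]
force: [-0.4, 0.1, -0.4]
opening: 0.0872
gripper_force: 0.0
```

```bash
python3 - <<'E'
from k import *
p=ctrl.snapshot("wrist"); o=ctrl.get_obs(); print(o["tool_pos"],o["orientation"],o["opening"],o["force"])
print(brass(p,0)); cv2.imwrite("pics/w10.png",p["color"][:,:,::-1])
E
```

```text
[0.4451957  0.27321329 0.12859295] [ 1.79970714e+02  6.80368544e-02 -1.51286997e+02] 0.08748207409052879 [0.28948622 0.3527808  0.94064925]
[]
```

Request:
send_rows(deltas=[[[0,0,0.02],0],[[0,0,0.045],0],[[0,0,0.065],0],[[0,0,0.073],0],[[0,0,0.0735],0]])

```text
clock: 20.22
tool_pos: [0.4445, 0.2724, 0.0681]
orientation: [-179.9, -0.1, -151.3]
force: [-0.0, 0.2, 1.3]
opening: 0.0873
gripper_force: 0.0
```

Request:
send_rows(deltas=[[[0,0,0],0],[[0,0,0],0],[[0,0,0],0],[[0,0,0],0],[[0,0,0],0]], gripper=0.68)

```text
clock: 20.63
tool_pos: [0.4453, 0.2732, 0.0699]
orientation: [180.0, 0.1, -151.3]
force: [0.7, -0.7, 4.5]
opening: 0.0634
gripper_force: 30.0
```

Request:
send_rows(deltas=[[[0,0,0],0],[[0,0,0],0],[[0,0,0],0],[[0,0,0],0],[[0,0,0],0]])

```text
clock: 21.05
tool_pos: [0.4453, 0.2733, 0.0699]
orientation: [180.0, 0.1, -151.3]
force: [-0.8, -0.7, 7.0]
opening: 0.0632
gripper_force: 30.0
```

Request:
send_rows(deltas=[[[0,0,-0.004],0],[[0,0,-0.012],0],[[-0.002,0,-0.024],0],[[-0.004,0,-0.036],0],[[-0.008,0,-0.048],0]])

```text
clock: 21.47
tool_pos: [0.4505, 0.2759, 0.1086]
orientation: [-180.0, -0.0, -151.3]
force: [0.3, -1.5, -1.7]
opening: 0.0628
gripper_force: 30.0
```

Request:
send_rows(deltas=[[[-0.004,0,-0.015],0],[[-0.009,0,-0.03],0],[[-0.016,0,-0.045],0],[[-0.024,0,-0.06],0],[[-0.034,0,-0.075],0]])

```text
clock: 21.88
tool_pos: [0.4744, 0.2889, 0.1691]
orientation: [180.0, 0.0, -151.3]
force: [0.2, 0.0, -2.8]
opening: 0.0631
gripper_force: 30.0
```

Request:
send_rows(deltas=[[[0,0,-0.02],0],[[0,0,-0.04],0],[[0,0,-0.06],0],[[0,0,-0.075],0],[[0,0,-0.075],0]])

```text
clock: 22.3
tool_pos: [0.4754, 0.2898, 0.2311]
orientation: [179.9, 0.3, -151.3]
force: [0.6, 0.6, -2.8]
opening: 0.0633
gripper_force: 30.0
```

```bash
python3 - <<'E'
from k import *
p=ctrl.snapshot("wrist"); q=ctrl.snapshot("side");t=ctrl.snapshot("top"); o=ctrl.get_obs(); print(o["tool_pos"],o["orientation"],o["opening"],o["force"],o["moment"])
c=lambda a:a["color"][:,:,::-1]
z=np.zeros((600,800,3),np.uint8); z[:300,:400]=cv2.resize(c(p),(400,300)); z[:300,400:]=cv2.resize(c(q)[200:410,180:460],(400,300)); z[300:,:400]=cv2.resize(c(t)[160:310,150:350],(400,300)); z[300:,400:]=cv2.resize(c(q)[100:220,290:450],(400,300))
cv2.imwrite("pics/last.png",z)
E
```

```text
[0.47400929 0.28873821 0.22720467] [ 1.79980953e+02 -3.39523962e-02 -1.51310813e+02] 0.0633127358482422 [ 0.35818117 -0.24799901 -3.73006837] [-0.05263243  0.12560714 -0.00789392]
```

Request:
send_rows(deltas=[[[-0.0005,-0.015,0],0.02],[[-0.0015,-0.04,0],0.05],[[-0.0025,-0.07,0],0.085],[[-0.0034,-0.098,0],0.115],[[-0.0043,-0.1252,0],0.1431]])

```text
clock: 22.87
tool_pos: [0.5256, 0.2012, 0.2264]
orientation: [-180.0, -0.1, -164.4]
force: [-0.8, 0.7, -2.7]
opening: 0.0632
gripper_force: 30.0
```

Request:
send_rows(deltas=[[[-0.0064,-0.0242,0],0.0286],[[-0.0128,-0.0484,0],0.0572],[[-0.0193,-0.0727,0],0.0859],[[-0.0257,-0.0969,0],0.1145],[[-0.0321,-0.1211,0],0.1431]])

```text
clock: 23.28
tool_pos: [0.5767, 0.115, 0.2263]
orientation: [-179.9, -0.1, -177.3]
force: [-0.2, 0.1, -2.8]
opening: 0.0632
gripper_force: 30.0
```

Request:
send_rows(deltas=[[[-0.013,-0.025,0],0.03],[[-0.027,-0.052,0],0.062],[[-0.041,-0.078,0],0.1],[[-0.052,-0.098,0],0.128],[[-0.0583,-0.1109,0],0.1431]])

```text
clock: 23.7
tool_pos: [0.6281, 0.0282, 0.226]
orientation: [-179.9, -0.1, 169.8]
force: [0.2, -0.3, -2.8]
opening: 0.0632
gripper_force: 30.0
```

Request:
send_rows(deltas=[[[0,0,0.005],0],[[0,0,0.015],0],[[0,0,0.03],0],[[0,0,0.037],0],[[0,0,0.038],0]])

```text
clock: 24.12
tool_pos: [0.6264, 0.031, 0.1947]
orientation: [-179.9, -0.2, 170.1]
force: [-0.1, 0.3, -2.9]
opening: 0.063
gripper_force: 30.0
```

```bash
python3 - <<'E'
from k import *
p=ctrl.snapshot("wrist"); q=ctrl.snapshot("side");t=ctrl.snapshot("top"); o=ctrl.get_obs(); print(o["tool_pos"],o["orientation"],o["opening"],o["force"],o["moment"])
c=lambda a:a["color"][:,:,::-1]
z=np.zeros((600,800,3),np.uint8); z[:300,:400]=cv2.resize(c(p),(400,300)); z[:300,400:]=cv2.resize(c(q)[130:280,200:400],(400,300)); z[300:,:400]=cv2.resize(c(t)[140:290,240:440],(400,300)); z[300:,400:]=cv2.resize(c(q)[100:220,290:450],(400,300))
cv2.imwrite("pics/last.png",z); cv2.imwrite("pics/qs.png",c(q))
np.savez("q.npz",**{k:q[k] for k in ("vertical_fov","cx","cy","rvec","tvec")})
b=ctrl.cut_out(q,"leg")
if b: ys,xs=np.nonzero(b[0]["pixels"]); print(b[0]["conf"],len(xs),xs.min(),xs.max(),ys.min(),ys.max())
print(find(q,"loupe",.024),find(t,"loupe",.024))
E
```

```text
[0.62781272 0.03101961 0.19709373] [-1.79985715e+02 -3.01395990e-03  1.70138331e+02] 0.06330777329698008 [-0.11026101 -0.04668661 -3.04023124] [-0.03052753  0.02905206  0.00583379]
None None
```

View pics/last.png

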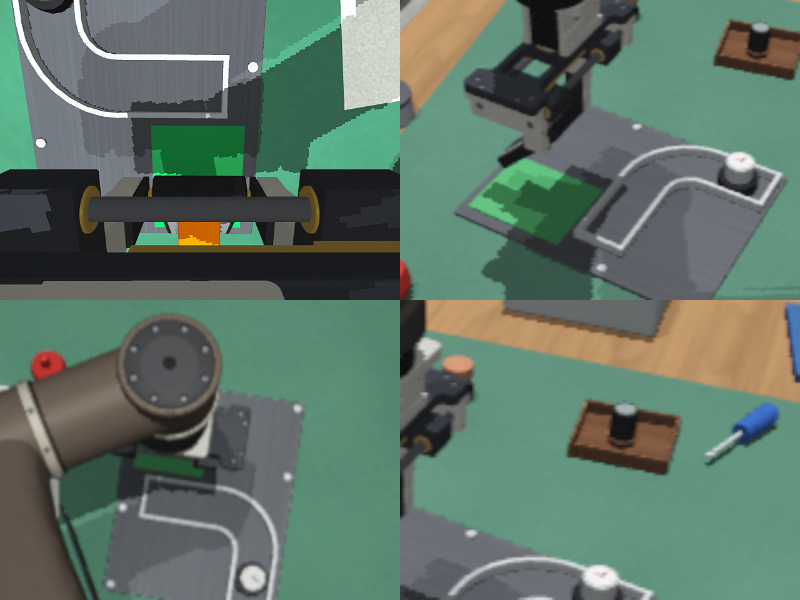

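```bash
python3 - <<'E'
from h import *
p=ctrl.snapshot("wrist"); q=np.load("q.npz"); o=ctrl.get_obs(); print(o["tool_pos"],o["force"])
f=np.radians(170.06); F=np.array([np.cos(f),np.sin(f),0]); up=np.array([0,0,1.]); Y=np.cross(up,-(-F)) 
S=o["tool_pos"]-.002*F; S[2]-=.0619
print(-cam(p)[1].T@cam(p)[2])
for a in (-30,-15,0,15,30,45,60,75,90): # lean back angle of top
    t=np.radians(a); X=up*np.cos(t)-F*np.sin(t); Z=-F*np.cos(t)-up*np.sin(t); Yy=np.cross(Z,X)
    P=lambda x,y,z:S+X*(x-.036)+Yy*y+Z*(z-.008)
    d=np.radians(48.7); tip=P(.02-.08*np.cos(d),0,.017+.08*np.sin(d))
    pts=np.array([P(.05,0,0),P(.05,0,.014),P(-.05,.028,0),P(-.05,-.028,0),P(-.05,0,.014),tip])
    print(a,"wrist",proj(p,pts).round(0).tolist(),"side",proj(q,pts[[0,2,3,5]]).round(0).tolist())
c=p["color"]; print([(r,c[r,320].tolist()) for r in range(180,400,6)])
E
```

```text
[0.62809508 0.03073538 0.19769104] [ 0.47160641  0.16654152 -3.62081664]
[0.56082077 0.04344644 0.29072321]
-30 wrist [[316.0, 287.0], [316.0, 326.0], [270.0, 313.0], [364.0, 313.0], [317.0, 338.0], [316.0, 463.0]] side [[283.0, 189.0], [272.0, 205.0], [259.0, 220.0], [242.0, 185.0]]
-15 wrist [[316.0, 297.0], [316.0, 336.0], [270.0, 275.0], [364.0, 275.0], [317.0, 299.0], [316.0, 417.0]] side [[282.0, 188.0], [280.0, 210.0], [267.0, 225.0], [246.0, 195.0]]
0 wrist [[316.0, 309.0], [316.0, 344.0], [269.0, 238.0], [365.0, 238.0], [317.0, 261.0], [317.0, 372.0]] side [[281.0, 186.0], [289.0, 214.0], [276.0, 229.0], [253.0, 204.0]]
15 wrist [[316.0, 320.0], [316.0, 350.0], [267.0, 203.0], [367.0, 203.0], [317.0, 225.0], [317.0, 329.0]] side [[279.0, 185.0], [297.0, 216.0], [284.0, 231.0], [261.0, 212.0]]
30 wrist [[316.0, 332.0], [316.0, 352.0], [263.0, 168.0], [370.0, 168.0], [317.0, 190.0], [317.0, 287.0]] side [[277.0, 184.0], [305.0, 215.0], [292.0, 231.0], [270.0, 219.0]]
45 wrist [[316.0, 342.0], [316.0, 352.0], [258.0, 136.0], [375.0, 137.0], [317.0, 156.0], [317.0, 247.0]] side 
[... 688 characters left out ...]
105, 49]), (210, [17, 104, 50]), (216, [19, 105, 51]), (222, [21, 103, 49]), (228, [20, 104, 49]), (234, [20, 104, 48]), (240, [20, 104, 48]), (246, [13, 103, 47]), (252, [19, 104, 50]), (258, [18, 103, 48]), (264, [19, 102, 47]), (270, [18, 102, 47]), (276, [11, 101, 45]), (282, [20, 18, 21]), (288, [20, 21, 22]), (294, [23, 20, 23]), (300, [22, 21, 23]), (306, [20, 21, 21]), (312, [23, 23, 25]), (318, [48, 50, 51]), (324, [54, 56, 59]), (330, [55, 60, 61]), (336, [59, 60, 62]), (342, [58, 60, 62]), (348, [53, 57, 61]), (354, [24, 43, 64]), (360, [200, 102, 0]), (366, [201, 101, 0]), (372, [202, 102, 0]), (378, [201, 100, 0]), (384, [255, 186, 0]), (390, [255, 183, 0]), (396, [95, 77, 31])]
```

```bash
python3 - <<'E'
from h import *
p=ctrl.snapshot("wrist"); q=np.load("q.npz"); o=ctrl.get_obs(); print(o["tool_pos"],o["force"],o["moment"])
f=np.radians(170.06); F=np.array([np.cos(f),np.sin(f),0]); up=np.array([0,0,1.])
S=o["tool_pos"]-.002*F; S[2]-=.0619
for a in (-20,-30,-40,-50,-60,-75,-90):
    t=np.radians(a); X=up*np.cos(t)-F*np.sin(t); Z=-F*np.cos(t)-up*np.sin(t); Yy=np.cross(Z,X)
    P=lambda x,y,z:S+X*(x-.036)+Yy*y+Z*(z-.008)
    d=np.radians(48.7); tip=P(.02-.08*np.cos(d),0,.017+.08*np.sin(d))
    pts=np.array([P(.05,.028,0),P(.05,-.028,0),P(.05,0,.014),P(-.05,.028,0),P(-.05,-.028,0),P(.02,0,.0195),tip])
    print(a,"wrist",proj(p,pts).round(0).tolist(),"side",proj(q,pts[[0,3,4,6]]).round(0).tolist())
c=p["color"].astype(int).sum(2)
for r in (286,296,306,312,330,345): print(r,c[r,236:408:4].tolist())
E
```

```text
[0.62801904 0.03065442 0.19763022] [ 0.46448939  0.93982346 -2.11406017] [-0.03866919  0.02858028 -0.04009091]
-20 wrist [[239.0, 293.0], [393.0, 293.0], [316.0, 333.0], [270.0, 288.0], [364.0, 288.0], [316.0, 337.0], [316.0, 432.0]] side [[290.0, 181.0], [278.0, 209.0], [264.0, 224.0], [245.0, 192.0]]
-30 wrist [[240.0, 287.0], [392.0, 287.0], [316.0, 326.0], [270.0, 313.0], [364.0, 313.0], [316.0, 344.0], [316.0, 463.0]] side [[290.0, 182.0], [272.0, 205.0], [259.0, 220.0], [242.0, 185.0]]
-40 wrist [[241.0, 281.0], [391.0, 281.0], [316.0, 318.0], [269.0, 339.0], [365.0, 339.0], [316.0, 350.0], [316.0, 496.0]] side [[291.0, 183.0], [267.0, 201.0], [253.0, 215.0], [240.0, 179.0]]
-50 wrist [[242.0, 277.0], [390.0, 277.0], [316.0, 311.0], [267.0, 366.0], [366.0, 366.0], [316.0, 355.0], [316.0, 528.0]] side [[291.0, 184.0], [263.0, 196.0], [249.0, 210.0], [239.0, 173.0]]
-60 wrist [[243.0, 274.0], [389.0, 274.0], [316.0, 303.0], [266.0, 393.0], [367.0, 393.0], [316.0, 360.0], [316.0, 561.0]] side [[291.0, 185.0], [259.0, 190.0], [244.0, 205.0], [239.0, 167.0]]
-75 wrist [[245.0, 272.0
[... 825 characters left out ...]
5, 67, 67, 67, 50, 58, 60, 67, 58, 66, 79, 70, 72, 80, 62, 61, 265, 179, 67]
312 [86, 279, 61, 77, 70, 68, 72, 70, 70, 69, 62, 76, 67, 65, 67, 59, 67, 72, 75, 64, 65, 71, 67, 68, 69, 67, 63, 53, 64, 70, 68, 75, 62, 52, 63, 112, 109, 107, 105, 61, 286, 290, 62]
330 [171, 173, 177, 182, 178, 178, 181, 182, 178, 173, 175, 179, 176, 179, 182, 176, 180, 180, 183, 173, 172, 178, 183, 178, 179, 179, 181, 177, 182, 180, 182, 178, 178, 184, 178, 182, 180, 178, 185, 178, 186, 173, 180]
345 [176, 182, 180, 178, 179, 179, 179, 179, 181, 175, 178, 178, 179, 179, 182, 180, 179, 174, 178, 179, 179, 179, 182, 180, 174, 180, 178, 180, 185, 179, 180, 181, 180, 179, 179, 180, 179, 183, 182, 180, 178, 182, 181]
```

Request:
send_rows(deltas=[[[0.008,-0.01,0],0],[[0.025,-0.02,0],0],[[0.055,-0.03,0],0],[[0.093,-0.0375,0],0],[[0.135,-0.0375,0],0]])

```text
clock: 24.93
tool_pos: [0.515, 0.0183, 0.1968]
orientation: [-180.0, -0.0, 170.0]
force: [-0.8, 2.3, -3.1]
opening: 0.0629
gripper_force: 30.0
```

Request:
send_rows(deltas=[[[0,0,0],0],[[0,0,0],0],[[0,0,0],0],[[0,0,0],0],[[0,0,0],0]])

```text
clock: 25.35
tool_pos: [0.5171, 0.0196, 0.1972]
orientation: [180.0, 0.0, 170.1]
force: [0.5, -0.2, -2.7]
opening: 0.063
gripper_force: 30.0
```

```bash
cat > ang.py <<'E'
from h import *
def ang():
    p=ctrl.snapshot("wrist"); o=ctrl.get_obs()
    f=np.radians(o["orientation"][2]); F=np.array([np.cos(f),np.sin(f),0]); up=np.array([0,0,1.])
    S=o["tool_pos"]-.002*F; S[2]-=.0619
    c=p["color"].astype(int).sum(2); 
    print(o["tool_pos"].round(4),o["orientation"].round(1),o["force"].round(1),o["opening"])
    print("col320",[(r,p["color"][r,320].tolist()) for r in range(150,316,6)])
    print("col290",[(r,int(c[r,290])) for r in range(150,316,6)])
    for a in (-45,-30,-20,-10,0,10,15,20):
        t=np.radians(a); X=up*np.cos(t)-F*np.sin(t); Z=-F*np.cos(t)-up*np.sin(t)
        P=lambda x,z:S+X*(x-.036)+Z*(z-.008)
        print(a,"topfront,footfront rows",proj(p,np.array([P(.05,0),P(-.05,0)]))[:,1].round(0),end=";")
    cv2.imwrite("pics/wa.png",p["color"][:,:,::-1])
    xs=(p["color"].astype(int).sum(2)<100)
    print([(r,np.nonzero(xs[r,235:405])[0].size) for r in range(160,316,10)])
E
python3 -c "
from ang import *
ang()"
```

```text
[0.5169 0.0195 0.197 ] [-180.   -0.  170.] [-0.7 -0.7 -2.3] 0.06311306794087557
col320 [(150, [95, 99, 107]), (156, [98, 102, 110]), (162, [47, 46, 50]), (168, [44, 46, 50]), (174, [44, 45, 49]), (180, [46, 46, 49]), (186, [45, 47, 50]), (192, [44, 45, 50]), (198, [46, 47, 50]), (204, [44, 47, 49]), (210, [45, 45, 49]), (216, [44, 46, 49]), (222, [46, 46, 49]), (228, [45, 44, 49]), (234, [46, 46, 51]), (240, [43, 45, 49]), (246, [43, 46, 49]), (252, [82, 86, 88]), (258, [104, 109, 111]), (264, [43, 45, 46]), (270, [42, 46, 47]), (276, [42, 44, 46]), (282, [46, 48, 50]), (288, [17, 17, 17]), (294, [19, 24, 22]), (300, [17, 15, 17]), (306, [20, 20, 21]), (312, [22, 20, 23])]
col290 [(150, 301), (156, 306), (162, 330), (168, 144), (174, 144), (180, 142), (186, 136), (192, 138), (198, 143), (204, 142), (210, 140), (216, 146), (222, 139), (228, 140), (234, 136), (240, 140), (246, 143), (252, 253), (258, 323), (264, 140), (270, 143), (276, 143), (282, 132), (288, 56), (294, 58), (300, 63), (306, 66), (312, 72)]
-45 topfront,footfront rows [279. 352.];-30 topfront,footfront rows [287. 313.];-20 topfront,footfront rows [293. 288.];-10 topfront,footfront rows [300. 263.];0 topfront,footfront rows [308. 238.];10 topfront,footfront rows [316. 214.];15 topfront,footfront rows [320. 202.];20 topfront,footfront rows [324. 191.];[(160, 0), (170, 0), (180, 0), (190, 0), (200, 0), (210, 0), (220, 0), (230, 0), (240, 0), (250, 0), (260, 0), (270, 0), (280, 0), (290, 158), (300, 161), (310, 158)]
```

Request:
send_rows(deltas=[[[0,0,0.01],0],[[0,0,0.025],0],[[0,0,0.045],0],[[0,0,0.058],0],[[0,0,0.0625],0]])

```text
clock: 25.82
tool_pos: [0.5151, 0.0191, 0.1455]
orientation: [-179.9, -0.2, 170.1]
force: [-16.1, 4.9, 31.8]
opening: 0.0633
gripper_force: 30.0
```

Request:
send_rows(deltas=[[[-0.006,0,0],0],[[-0.014,0,0],0],[[-0.021,0,0],0],[[-0.027,0,-0.003],0],[[-0.034,0,-0.006],0]])

```text
clock: 26.23
tool_pos: [0.5435, 0.0146, 0.1522]
orientation: [-180.0, 0.0, 170.1]
force: [-0.0, 0.5, -3.0]
opening: 0.0631
gripper_force: 30.0
```

Request:
send_rows(deltas=[[[-0.006,0,-0.002],0],[[-0.015,0,-0.004],0],[[-0.024,0,-0.0055],0],[[-0.033,0,-0.0055],0],[[-0.042,0,-0.0055],0]])

```text
clock: 26.65
tool_pos: [0.5768, 0.0089, 0.1559]
orientation: [-180.0, -0.0, 170.1]
force: [-1.3, 0.5, -1.9]
opening: 0.0634
gripper_force: 30.0
```

Request:
send_rows(deltas=[[[-0.004,0,0],0],[[-0.008,0,0],0],[[-0.012,0,0],0],[[-0.015,0,0],0],[[-0.015,0,0],0]])

```text
clock: 27.07
tool_pos: [0.5881, 0.0069, 0.156]
orientation: [-180.0, -0.0, 170.1]
force: [-1.0, 0.4, -2.7]
opening: 0.063
gripper_force: 30.0
```

```bash
python3 -c "
from ang import *
ang()"
```

```text
[0.5879 0.0069 0.1561] [-180.    -0.   170.1] [-1.3  0.3 -2.7] 0.06290456444123972
col320 [(150, [252, 254, 254]), (156, [104, 108, 117]), (162, [110, 116, 124]), (168, [53, 55, 57]), (174, [54, 57, 60]), (180, [54, 58, 60]), (186, [52, 55, 60]), (192, [52, 54, 58]), (198, [54, 56, 60]), (204, [54, 55, 59]), (210, [53, 55, 59]), (216, [54, 56, 58]), (222, [83, 94, 97]), (228, [77, 89, 92]), (234, [79, 89, 93]), (240, [79, 90, 92]), (246, [79, 91, 93]), (252, [78, 90, 92]), (258, [78, 88, 91]), (264, [79, 90, 92]), (270, [78, 89, 92]), (276, [78, 89, 92]), (282, [77, 88, 92]), (288, [77, 89, 92]), (294, [78, 89, 91]), (300, [20, 21, 22]), (306, [25, 23, 23]), (312, [24, 25, 26])]
col290 [(150, 760), (156, 323), (162, 355), (168, 159), (174, 172), (180, 169), (186, 173), (192, 168), (198, 167), (204, 171), (210, 172), (216, 168), (222, 276), (228, 259), (234, 258), (240, 263), (246, 259), (252, 261), (258, 258), (264, 261), (270, 261), (276, 256), (282, 256), (288, 260), (294, 258), (300, 60), (306, 74), (312, 71)]
-45 topfront,footfront rows [279. 353.];-30 topfront,footfront rows [287. 313.];-20 topfront,footfront rows [293. 288.];-10 topfront,footfront rows [300. 263.];0 topfront,footfront rows [308. 238.];10 topfront,footfront rows [316. 214.];15 topfront,footfront rows [320. 203.];20 topfront,footfront rows [324. 191.];[(160, 0), (170, 0), (180, 0), (190, 0), (200, 0), (210, 0), (220, 15), (230, 15), (240, 16), (250, 16), (260, 17), (270, 17), (280, 20), (290, 30), (300, 150), (310, 146)]
```

```bash
python3 - <<'E'
from h import *
from scipy.optimize import least_squares
p=ctrl.snapshot("wrist"); o=ctrl.get_obs(); c=p["color"].astype(int).sum(2)
for r in (212,216,219,222,226,250,280,302): print(r,[(k,int(c[r,k])) for k in list(range(232,290,3))],"|",[(k,int(c[r,k])) for k in list(range(350,408,3))])
print([(r,int(c[r,320])) for r in range(214,226)],[(r,int(c[r,320])) for r in range(292,318)],[(r,int(c[r,320])) for r in range(350,400,3)])
E
```

```text
212 [(232, 161), (235, 165), (238, 161), (241, 168), (244, 162), (247, 164), (250, 166), (253, 168), (256, 163), (259, 172), (262, 171), (265, 165), (268, 166), (271, 171), (274, 173), (277, 169), (280, 169), (283, 168), (286, 165), (289, 172)] | [(350, 171), (353, 163), (356, 172), (359, 172), (362, 169), (365, 168), (368, 166), (371, 166), (374, 164), (377, 169), (380, 174), (383, 169), (386, 168), (389, 169), (392, 170), (395, 172), (398, 166), (401, 161), (404, 167), (407, 168)]
216 [(232, 159), (235, 162), (238, 166), (241, 168), (244, 165), (247, 166), (250, 167), (253, 165), (256, 162), (259, 164), (262, 166), (265, 167), (268, 165), (271, 167), (274, 169), (277, 168), (280, 169), (283, 171), (286, 170), (289, 166)] | [(350, 166), (353, 164), (356, 166), (359, 168), (362, 171), (365, 161), (368, 164), (371, 166), (374, 164), (377, 166), (380, 169), (383, 168), (386, 171), (389, 168), (392, 171), (395, 170), (398, 160), (401, 163), (404, 169), (407, 172)]
219 [(232, 164), (235, 161), (238, 163), (241, 163), (244, 158), (247, 169), (250, 163), (253, 172), (256, 168), (259, 167),
[... 2693 characters left out ...]
 158), (398, 286), (401, 191), (404, 70), (407, 73)]
[(214, 165), (215, 167), (216, 168), (217, 165), (218, 169), (219, 172), (220, 177), (221, 50), (222, 277), (223, 267), (224, 262), (225, 258)] [(292, 261), (293, 261), (294, 255), (295, 259), (296, 253), (297, 231), (298, 512), (299, 409), (300, 61), (301, 43), (302, 62), (303, 60), (304, 75), (305, 77), (306, 73), (307, 57), (308, 69), (309, 72), (310, 74), (311, 84), (312, 72), (313, 66), (314, 105), (315, 163), (316, 158), (317, 164)] [(350, 185), (353, 163), (356, 470), (359, 442), (362, 199), (365, 349), (368, 485), (371, 557), (374, 581), (377, 589), (380, 588), (383, 432), (386, 398), (389, 373), (392, 299), (395, 217), (398, 221)]
```

Request:
send_rows(deltas=[[[0,0,-0.008],0],[[0,0,-0.02],0],[[0,0,-0.032],0],[[0,0.001,-0.0375],0],[[0,0.004,-0.0375],0]])

```text
clock: 27.58
tool_pos: [0.5897, 0.0104, 0.1887]
orientation: [179.9, 0.2, 170.1]
force: [-0.5, 0.8, -2.3]
opening: 0.0632
gripper_force: 30.0
```

Request:
send_rows(deltas=[[[-0.006,0.005,0],0],[[-0.018,0.012,0],0],[[-0.032,0.021,0],0],[[-0.046,0.029,0],0],[[-0.0553,0.0333,0],0]])

```text
clock: 28.0
tool_pos: [0.6385, 0.0296, 0.1856]
orientation: [-180.0, -0.0, 170.1]
force: [0.6, 0.5, -2.8]
opening: 0.0631
gripper_force: 30.0
```

Request:
send_rows(deltas=[[[0,0,0.005],0],[[0,0,0.014],0],[[0,0,0.023],0],[[0,0,0.03],0],[[0,0,0.034],0]])

```text
clock: 28.42
tool_pos: [0.6357, 0.0284, 0.1577]
orientation: [-180.0, -0.1, 170.1]
force: [0.0, 0.1, -2.2]
opening: 0.0637
gripper_force: 30.0
```

```bash
python3 - <<'E'
from h import *
from scipy.optimize import least_squares
p=ctrl.snapshot("wrist"); o=ctrl.get_obs(); c=p["color"].astype(int); s=c.sum(2)
print(o["tool_pos"].round(4),o["orientation"].round(1),o["force"].round(1))
d=o["tool_pos"][:2]-[.5648,.0413]; t=np.radians(-9.94); print("station",np.cos(t)*d[0]+np.sin(t)*d[1],-np.sin(t)*d[0]+np.cos(t)*d[1])
print([(r,c[r,320].tolist()) for r in range(196,320,3)])
for r in (230,250,270): print(r,[(k,int(s[r,k])) for k in range(250,284,2)],[(k,int(s[r,k])) for k in range(352,390,2)])
E
```

```text
[0.6357 0.0284 0.1575] [-1.800e+02 -1.000e-01  1.701e+02] [-0.1  0.  -3.8]
station 0.07207416729438042 -0.00042608433160449925
[(196, [24, 110, 53]), (199, [20, 108, 51]), (202, [21, 108, 51]), (205, [22, 111, 55]), (208, [20, 110, 52]), (211, [25, 110, 53]), (214, [22, 110, 53]), (217, [19, 110, 53]), (220, [24, 110, 53]), (223, [17, 108, 48]), (226, [21, 107, 51]), (229, [18, 107, 49]), (232, [15, 107, 50]), (235, [20, 107, 51]), (238, [21, 108, 51]), (241, [16, 58, 28]), (244, [69, 76, 79]), (247, [70, 77, 81]), (250, [71, 77, 79]), (253, [69, 77, 79]), (256, [71, 78, 81]), (259, [70, 78, 80]), (262, [70, 77, 81]), (265, [70, 79, 81]), (268, [68, 76, 79]), (271, [70, 77, 80]), (274, [71, 78, 81]), (277, [70, 78, 80]), (280, [69, 78, 81]), (283, [70, 76, 80]), (286, [69, 77, 80]), (289, [70, 78, 81]), (292, [62, 69, 72]), (295, [31, 31, 32]), (298, [18, 21, 19]), (301, [26, 26, 28]), (304, [23, 23, 26]), (307, [21, 24, 26]), (310, [23, 21, 23]), (313, [22, 22, 24]), (316, [48, 53, 53]), (319, [52, 56, 58])]
230 [(250, 175), (252, 172), (254, 175), (256, 183), (258, 173), (260, 174)
[... 524 characters left out ...]
6, 228), (278, 231), (280, 229), (282, 222)] [(352, 227), (354, 228), (356, 228), (358, 229), (360, 236), (362, 107), (364, 57), (366, 57), (368, 37), (370, 182), (372, 174), (374, 180), (376, 174), (378, 176), (380, 176), (382, 175), (384, 171), (386, 173), (388, 176)]
270 [(250, 265), (252, 258), (254, 271), (256, 203), (258, 54), (260, 47), (262, 59), (264, 57), (266, 228), (268, 225), (270, 230), (272, 223), (274, 230), (276, 227), (278, 228), (280, 234), (282, 228)] [(352, 226), (354, 223), (356, 222), (358, 231), (360, 224), (362, 229), (364, 229), (366, 228), (368, 228), (370, 245), (372, 65), (374, 58), (376, 49), (378, 55), (380, 182), (382, 180), (384, 174), (386, 175), (388, 176)]
```

Request:
send_rows(deltas=[[[0.002,0,0],0],[[0.005,0,0],0],[[0.008,0,0],0],[[0.01,0.0005,0.001],0],[[0.01,0.0005,0.002],0]])

```text
clock: 28.88
tool_pos: [0.6286, 0.0307, 0.158]
orientation: [180.0, 0.0, 170.1]
force: [-0.5, -0.0, -3.1]
opening: 0.0628
gripper_force: 30.0
```

Request:
send_rows(deltas=[[[0,0,0.0005],0],[[0,0,0.001],0],[[0,0,0.0015],0],[[0,0,0.002],0],[[0,0,0.002],0]])

```text
clock: 29.3
tool_pos: [0.6289, 0.0305, 0.1558]
orientation: [-180.0, -0.0, 170.1]
force: [-0.4, -0.4, -3.6]
opening: 0.0631
gripper_force: 30.0
```

Request:
send_rows(deltas=[[[0,0,0.0005],0],[[0,0,0.001],0],[[0,0,0.0015],0],[[0,0,0.002],0],[[0,0,0.002],0]])

```text
clock: 29.72
tool_pos: [0.6291, 0.0305, 0.1545]
orientation: [180.0, 0.0, 170.1]
force: [0.7, -0.4, -1.9]
opening: 0.0634
gripper_force: 30.0
```

Request:
send_rows(deltas=[[[0,0,0.0005],0],[[0,0,0.001],0],[[0,0,0.001],0],[[0,0,0.001],0],[[0,0,0.001],0]])

```text
clock: 30.13
tool_pos: [0.6294, 0.0304, 0.1543]
orientation: [180.0, 0.1, 170.1]
force: [0.4, -1.3, 5.3]
opening: 0.0631
gripper_force: 30.0
```

Request:
send_rows(deltas=[[[-0.003,0,0],0],[[-0.007,0,0],0],[[-0.011,0,0],0],[[-0.015,0,0],0],[[-0.0188,0,0],0]])

```text
clock: 30.55
tool_pos: [0.6441, 0.0278, 0.154]
orientation: [-180.0, 0.0, 170.1]
force: [-1.3, -1.4, 6.1]
opening: 0.0632
gripper_force: 30.0
```

```bash
cat > a2.py <<'E'
from h import *
def a2():
    p=ctrl.snapshot("wrist"); o=ctrl.get_obs(); c=p["color"].astype(int); s=c.sum(2)
    print(o["tool_pos"].round(4),o["force"].round(1))
    d=o["tool_pos"][:2]-[.5648,.0413]; t=np.radians(-9.94); print("station",np.cos(t)*d[0]+np.sin(t)*d[1],-np.sin(t)*d[0]+np.cos(t)*d[1])
    col=c[:,312:328].mean(1); g=col[:,1]-col[:,0]
    foot=[r for r in range(150,310) if g[r]<18 and g[r-1]>=18]; 
    top=[r for r in range(200,315) if col[r].sum()<90 and col[r-1].sum()>=90]
    print("foot rows",foot,"top",top)
    if foot:
        X=ray(p,(320,foot[-1]),.007); d=X[:2]-[.5648,.0413]; print("foot front station at z=.007:",np.cos(t)*d[0]+np.sin(t)*d[1],"at z .0105:",end="")
        X=ray(p,(320,foot[-1]),.0105); d=X[:2]-[.5648,.0413]; print(np.cos(t)*d[0]+np.sin(t)*d[1])
E
python3 -c "
from a2 import *
a2()"
```

```text
[0.6446 0.0278 0.1539] [-0.2 -2.1  5.5]
station 0.08089263706479163 0.0004336256863000827
foot rows [218] top [217, 301]
foot front station at z=.007: 0.062005292633245675 at z .0105:0.06127636949423634
```

Request:
send_rows(deltas=[[[-0.003,0,0.0002],0],[[-0.006,0,0.0005],0],[[-0.009,0,0.001],0],[[-0.012,0,0.0015],0],[[-0.015,0,0.002],0]])

```text
clock: 31.02
tool_pos: [0.6552, 0.0258, 0.1524]
orientation: [-180.0, -0.1, 170.1]
force: [-10.4, 1.9, 16.2]
opening: 0.0631
gripper_force: 30.0
```

```bash
python3 -c "
from a2 import *
a2()"
```

```text
[0.6551 0.0258 0.1524] [-4.4  0.2 10. ]
station 0.09163297416970836 0.00031305516227545134
foot rows [200, 304] top [200, 305]
foot front station at z=.007: 0.12560392864098943 at z .0105:0.12410501099649598
```

Request:
send_rows(deltas=[[[0,0,-0.0005],0],[[0,0,-0.001],0],[[0,0,-0.001],0],[[0,0,-0.001],0],[[0,0,-0.001],0]])

```text
clock: 31.48
tool_pos: [0.655, 0.0259, 0.1526]
orientation: [-180.0, -0.1, 170.1]
force: [-3.9, 0.0, 6.8]
opening: 0.0633
gripper_force: 30.0
```

Request:
send_rows(deltas=[[[0,0,-0.0005],0],[[0,0,-0.001],0],[[0,0,-0.001],0],[[0,0,-0.001],0],[[0,0,-0.001],0]])

```text
clock: 31.9
tool_pos: [0.6555, 0.0259, 0.153]
orientation: [-180.0, -0.0, 170.1]
force: [-1.7, 0.6, -1.3]
opening: 0.0632
gripper_force: 30.0
```

Request:
send_rows(deltas=[[[0,0,0],0],[[0,0,0],0],[[0,0,0],0],[[0,0,0],0],[[0,0,0],0]], gripper=1)

```text
clock: 32.32
tool_pos: [0.6558, 0.0259, 0.1538]
orientation: [180.0, 0.0, 170.1]
force: [0.4, -0.3, -0.0]
opening: 0.0863
gripper_force: 0.0
```

```bash
python3 -c "
from a2 import *
a2()"
```

```text
[0.6557 0.0259 0.1537] [-0.2 -0.2 -0.3]
station 0.09222606074718834 0.0005400587482934198
foot rows [203, 306] top [203, 306]
foot front station at z=.007: 0.12836365583126838 at z .0105:0.1268383222476091
```

Request:
send_rows(deltas=[[[0,0,-0.01],0],[[0,0,-0.03],0],[[0,0,-0.06],0],[[0,0,-0.09],0],[[0,0,-0.108],0]])

```text
clock: 32.78
tool_pos: [0.6564, 0.0259, 0.2435]
orientation: [180.0, 0.2, 170.1]
force: [0.8, 0.8, 0.9]
opening: 0.0874
gripper_force: 0.0
```

Request:
send_rows(deltas=[[[0.023,-0.018,0],-0.078],[[0.046,-0.035,0],-0.156],[[0.07,-0.053,0],-0.234],[[0.093,-0.07,0],-0.312],[[0.116,-0.088,0],-0.39]], gripper=0.55)

```text
clock: 33.2
tool_pos: [0.5511, -0.0279, 0.2407]
orientation: [-180.0, 0.0, -154.5]
force: [-0.1, 0.6, 0.6]
opening: 0.0599
gripper_force: 0.0
```

Request:
send_rows(deltas=[[[0.029,-0.001,0],-0.078],[[0.058,-0.002,0],-0.156],[[0.087,-0.003,0],-0.234],[[0.116,-0.005,0],-0.312],[[0.145,-0.0058,0],-0.39]])

```text
clock: 33.62
tool_pos: [0.4481, -0.0815, 0.2407]
orientation: [-179.9, 0.0, -119.4]
force: [-0.8, -0.7, -0.0]
opening: 0.0484
gripper_force: 0.0
```

Request:
send_rows(deltas=[[[0,0,0.02],-0.07],[[0,0,0.05],-0.14],[[0,0,0.08],-0.2],[[0,0,0.1],-0.22],[[0,0,0.1],-0.22]])

```text
clock: 34.03
tool_pos: [0.4473, -0.0813, 0.1578]
orientation: [179.8, -0.1, -99.9]
force: [0.1, -0.3, 0.3]
opening: 0.048
gripper_force: 0.0
```

```bash
python3 - <<'E'
from h import *
p=ctrl.snapshot("wrist"); o=ctrl.get_obs(); print(o["tool_pos"].round(4),o["orientation"].round(2),o["opening"],o["force"].round(1))
t=np.radians(-9.94)
S=lambda w:(np.cos(t)*(w[0]-.5648)+np.sin(t)*(w[1]-.0413),-np.sin(t)*(w[0]-.5648)+np.cos(t)*(w[1]-.0413))
print("tool st",S(o["tool_pos"]))
c=p["color"].astype(int); m=((c.min(2)>190)).astype(np.uint8); n,l,s,ce=cv2.connectedComponentsWithStats(m)
for i in range(1,n):
    if s[i,4]>300: print("white",s[i],S(ray(p,ce[i],.041)))
for e in ctrl.cut_out(p,"carrier")[:2]:
    print(e["conf"],np.array(e["xy"])*[640,480],S(ray(p,np.array(e["xy"])*[640,480],.03)))
q=ctrl.snapshot("side")
for k in ("mirror","leg_tip","leg"):
    for e in ctrl.cut_out(q,k)[:1]:
        ys,xs=np.nonzero(e["pixels"]); print(k,e["conf"],len(xs),xs.min(),xs.max(),ys.min(),ys.max(),S(ray(q,(xs.mean(),ys.max()),.007)))
cv2.imwrite("pics/side_m.png",q["color"][:,:,::-1])
f=np.radians(-9.94); F=np.array([-np.cos(f),-np.sin(f),0]); up=np.array([0,0,1.])
E
```

```text
[ 0.4483 -0.0812  0.1594] [ 1.7987e+02 -6.0000e-02 -9.9980e+01] 0.04815939970604306 [-0.4  0.6  0.4]
tool st (np.float64(-0.09358570779646494), np.float64(-0.14079052370730558))
white [ 184  200  209   19 1751] (np.float64(-0.08235855318227106), np.float64(-0.17116575964502861))
white [127 235  33  36 366] (np.float64(-0.005117056732979054), np.float64(-0.14590117174279127))
0.65 [314.88  253.104] (np.float64(-0.09303082451230761), np.float64(-0.14337558136022888))
leg_tip 0.47 87 247 259 215 225 (np.float64(0.13770606966962798), np.float64(0.008385790703979436))
leg 0.51 69 247 260 215 225 (np.float64(0.1369245880174586), np.float64(0.00794036681833081))
```

Request:
send_rows(deltas=[[[0,0,0.02],0],[[0,0,0.045],0],[[0,0,0.07],0],[[0,0,0.082],0],[[0,0,0.0855],0]])

```text
clock: 34.75
tool_pos: [0.4486, -0.0811, 0.0907]
orientation: [179.9, -0.0, -100.0]
force: [-0.1, -0.5, -0.0]
opening: 0.0487
gripper_force: 0.0
```

Request:
send_rows(deltas=[[[0,-0.003,0],0],[[-0.001,-0.007,0],0],[[-0.001,-0.011,0],0],[[-0.001,-0.0155,0],0],[[-0.001,-0.02,0],0]])

```text
clock: 35.17
tool_pos: [0.4655, -0.083, 0.0922]
orientation: [-180.0, 0.0, -99.9]
force: [-0.3, -0.6, 0.8]
opening: 0.0486
gripper_force: 0.7
```

Request:
send_rows(deltas=[[[0,-0.006,0],0],[[0,-0.012,0],0],[[0,-0.018,0],0],[[0,-0.025,0],0],[[0,-0.0308,0],0]])

```text
clock: 35.58
tool_pos: [0.4899, -0.0874, 0.0915]
orientation: [-180.0, -0.0, -99.9]
force: [-1.8, 0.1, 0.4]
opening: 0.0484
gripper_force: 0.7
```

```bash
python3 - <<'E'
from h import *
o=ctrl.get_obs(); t=np.radians(-9.94)
S=lambda w:(np.cos(t)*(w[0]-.5648)+np.sin(t)*(w[1]-.0413),-np.sin(t)*(w[0]-.5648)+np.cos(t)*(w[1]-.0413))
print(S(o["tool_pos"]),o["tool_pos"],o["orientation"],o["force"])
q=ctrl.snapshot("top")
for e in ctrl.boxes_of(q,"carrier")[:2]: print(e["conf"],S(ray(q,np.array(e["xy"])*[640,480],.03)))
E
```

```text
(np.float64(-0.051611896276085534), np.float64(-0.13966540646849787)) [ 0.48985425 -0.08735982  0.09149994] [-1.79998993e+02 -2.69703410e-03 -9.99294446e+01] [-1.80112736  0.05046081  0.39843674]
```

Request:
send_rows(deltas=[[[-0.0007,-0.0047,0],-0.04],[[-0.0017,-0.0093,0],-0.08],[[-0.003,-0.0139,0],-0.12],[[-0.0045,-0.0184,0],-0.16],[[-0.0064,-0.0227,0],-0.2]])

```text
clock: 36.1
tool_pos: [0.5078, -0.0853, 0.0913]
orientation: [180.0, 0.0, -81.8]
force: [-1.1, 0.5, 0.0]
opening: 0.0485
gripper_force: 0.5
```

Request:
send_rows(deltas=[[[-0.0007,-0.0047,0],-0.04],[[-0.0017,-0.0093,0],-0.08],[[-0.003,-0.0139,0],-0.12],[[-0.0045,-0.0184,0],-0.16],[[-0.0064,-0.0227,0],-0.2]])

```text
clock: 36.52
tool_pos: [0.525, -0.0777, 0.0913]
orientation: [180.0, 0.0, -63.8]
force: [-1.9, -0.7, -0.4]
opening: 0.0481
gripper_force: 0.5
```

Request:
send_rows(deltas=[[[-0.0007,-0.0047,0],-0.04],[[-0.0017,-0.0093,0],-0.08],[[-0.003,-0.0139,0],-0.12],[[-0.0045,-0.0184,0],-0.16],[[-0.0064,-0.0227,0],-0.2]])

```text
clock: 36.93
tool_pos: [0.539, -0.0651, 0.0913]
orientation: [180.0, 0.0, -45.8]
force: [-0.7, -0.6, -0.2]
opening: 0.0484
gripper_force: 0.5
```

```bash
python3 - <<'E'
from h import *
o=ctrl.get_obs(); t=np.radians(-9.94)
S=lambda w:(np.cos(t)*(w[0]-.5648)+np.sin(t)*(w[1]-.0413),-np.sin(t)*(w[0]-.5648)+np.cos(t)*(w[1]-.0413))
print(S(o["tool_pos"]),o["orientation"],o["force"])
a=np.radians(54); print("want",-.06+.06*np.sin(a)+.007*np.cos(a),-.08-.06*np.cos(a)+.007*np.sin(a))
E
```

```text
(np.float64(-0.007019082787452533), np.float64(-0.10924408386530715)) [ 1.79966039e+02  2.64465673e-02 -4.57641206e+01] [-0.66070261 -0.6368708  -0.23593073]
want -0.007344483571455839 -0.10960399617692376
```

Right on the path; finish the bend and go up the last run.

Request:
send_rows(deltas=[[[-0.0007,-0.0047,0],-0.04],[[-0.0017,-0.0093,0],-0.08],[[-0.003,-0.0139,0],-0.12],[[-0.0045,-0.0184,0],-0.16],[[-0.0064,-0.0227,0],-0.2]])

```text
clock: 37.35
tool_pos: [0.5485, -0.0488, 0.0913]
orientation: [180.0, 0.0, -27.8]
force: [-1.5, -0.3, 0.0]
opening: 0.0483
gripper_force: 0.5
```

Request:
send_rows(deltas=[[[-0.0007,-0.0047,0],-0.04],[[-0.0017,-0.0093,0],-0.08],[[-0.003,-0.0139,0],-0.12],[[-0.0045,-0.0184,0],-0.16],[[-0.0064,-0.0227,0],-0.2]])

```text
clock: 37.77
tool_pos: [0.5525, -0.0304, 0.0913]
orientation: [180.0, 0.0, -9.8]
force: [-0.7, -1.0, -0.2]
opening: 0.0481
gripper_force: 0.5
```

Request:
send_rows(deltas=[[[0,-0.0065,0],0],[[0,-0.013,0],0],[[0,-0.0195,0],0],[[0,-0.026,0],0],[[0,-0.0325,0],0]])

```text
clock: 38.18
tool_pos: [0.5572, -0.0042, 0.0915]
orientation: [180.0, 0.0, -10.0]
force: [-0.5, -0.2, -0.4]
opening: 0.048
gripper_force: 0.4
```

Request:
send_rows(deltas=[[[0,-0.0065,0],0],[[0,-0.013,0],0],[[0,-0.0195,0],0],[[0,-0.026,0],0],[[0,-0.0325,0],0]])

```text
clock: 38.6
tool_pos: [0.5618, 0.0214, 0.0915]
orientation: [-180.0, -0.0, -9.9]
force: [-0.3, -0.7, -0.3]
opening: 0.048
gripper_force: 0.4
```

Request:
send_rows(deltas=[[[0,-0.006,0],0],[[0,-0.012,0],0],[[0,-0.018,0],0],[[0,-0.023,0],0],[[0,-0.027,0],0]])

```text
clock: 39.02
tool_pos: [0.5655, 0.0426, 0.0915]
orientation: [180.0, -0.0, -9.9]
force: [-0.8, -1.0, 0.6]
opening: 0.0482
gripper_force: 0.6
```

```bash
python3 - <<'E'
from h import *
o=ctrl.get_obs(); t=np.radians(-9.94)
S=lambda w:(np.cos(t)*(w[0]-.5648)+np.sin(t)*(w[1]-.0413),-np.sin(t)*(w[0]-.5648)+np.cos(t)*(w[1]-.0413))
print(S(o["tool_pos"]),o["orientation"],o["force"])
E
```

```text
(np.float64(0.00048581721417392473), np.float64(0.0014097776409495101)) [ 1.79999302e+02 -1.48447813e-03 -9.91660850e+00] [-0.78557244 -1.04204113  0.57481566]
```

Request:
send_rows(deltas=[[[0,-0.002,0],0],[[0,-0.0035,0],0],[[0,-0.005,0],0],[[0,-0.006,0],0],[[0,-0.007,0],0]])

```text
clock: 39.43
tool_pos: [0.5664, 0.0476, 0.0915]
orientation: [-180.0, 0.0, -9.9]
force: [-0.7, -1.0, -0.4]
opening: 0.0484
gripper_force: 0.5
```

Request:
send_rows(deltas=[[[0,-0.0008,0],0],[[0,-0.0015,0],0],[[0,-0.0015,0],0],[[0,-0.0015,0],0],[[0,-0.0015,0],0]])

```text
clock: 39.85
tool_pos: [0.5664, 0.0481, 0.0916]
orientation: [179.9, 0.0, -9.9]
force: [-0.7, -4.2, 1.8]
opening: 0.0481
gripper_force: 2.7
```

Request:
send_rows(deltas=[[[0,0.002,0],0],[[0,0.006,0],0],[[0,0.008,0],0],[[0,0.008,-0.01],0],[[0,0.008,-0.03],0]])

```text
clock: 40.27
tool_pos: [0.5646, 0.0422, 0.1145]
orientation: [179.9, 0.2, -10.0]
force: [-0.7, 0.4, -0.3]
opening: 0.0482
gripper_force: 0.0
```

Request:
send_rows(deltas=[[[0,0,-0.04],0],[[0,0,-0.08],0],[[0,0,-0.12],0],[[0,0,-0.16],0],[[0,0,-0.18],0]])

```text
clock: 40.68
tool_pos: [0.5668, 0.0428, 0.2648]
orientation: [-179.9, -0.3, -9.9]
force: [0.5, -0.7, -0.4]
opening: 0.0486
gripper_force: 0.0
```

Request:
send_rows(deltas=[[[-0.04,0,0],0],[[-0.08,0,0],0],[[-0.12,0.04,0],0],[[-0.15,0.08,0],0],[[-0.15,0.12,0],0]])

```text
clock: 41.1
tool_pos: [0.4268, -0.0317, 0.2603]
orientation: [-179.9, -0.0, -9.8]
force: [-0.2, -0.8, -0.9]
opening: 0.0479
gripper_force: 0.0
```

```bash
python3 - <<'E'
from h import *
o=ctrl.get_obs(); t=np.radians(-9.94); c,s=np.cos(t),np.sin(t)
S=lambda w:(round(c*(w[0]-.5648)+s*(w[1]-.0413),4),round(-s*(w[0]-.5648)+c*(w[1]-.0413),4))
print(o["tool_pos"],o["force"])
W=lambda x,y,z:np.array([.5648+c*x-s*y,.0413+s*x+c*y,z])
q=ctrl.snapshot("side"); save(q,"side_end.png")
m=cv2.cvtColor(q["color"],cv2.COLOR_RGB2HSV); om=(m[...,0]<20)&(m[...,1]>200)&(m[...,2]>60); om[:, :220]=0; om[:150]=0; om[260:]=0
ys,xs=np.nonzero(om); print("orange",len(xs),xs.min(),xs.max(),ys.min(),ys.max())
# predicted mirror, foot at F
F=.0755; a=np.radians(15)
def P(x,y,z):  # mirror coords -> station, about foot (x=-.05,z=.014)
    u,v=x+.05,z-.014; return W(F+u*np.sin(a)+v*np.cos(a),-y,.007+u*np.cos(a)-v*np.sin(a))
d=np.radians(48.7)
for n,X in dict(tl=(.05,.028,0),tr=(.05,-.028,0),bl=(-.05,.028,0),br=(-.05,-.028,0),tip1=(.02-.08*np.cos(d),.014,.017+.08*np.sin(d)),tip2=(.02-.08*np.cos(d),-.014,.017+.08*np.sin(d))).items(): print(n,proj(q,P(*X))[0].round(1),end=" ")
for e in ctrl.cut_out(q,"mirror")[:2]:
    ys,xs=np.nonzero(e["pixels"]); print("\nmirror",e["conf"],len(xs),xs.min(),xs.max(),ys.min(),ys.max(), "extremes",(xs[ys.argmax()],ys.max()),(xs.max(),ys[xs.argmax()]),(xs[ys.argmin()],ys.min()),(xs.min(),ys[xs.argmin()]))
for e in ctrl.boxes_of(q,"carrier")[:2]: print("carrier",e["conf"],S(ray(q,np.array(e["xy"])*[640,480],.025)))
for k in ("leg_tip","mirror_foot","loupe"): print(k,[ (e["conf"],np.array(e["xy"])*[640,480]) for e in ctrl.boxes_of(q,k)[:1]])
t=ctrl.snapshot("top"); save(t,"top_end.png")
for e in ctrl.boxes_of(t,"carrier")[:2]: print("carrier top",e["conf"],S(ray(t,np.array(e["xy"])*[640,480],.03)))
E
```

```text
[ 0.42676616 -0.03165433  0.26025032] [-0.16018318 -0.7910511  -0.85971929]Traceback (most recent call last):
  File "<stdin>", line 8, in <module>
    return umr_minimum(a, axis, None, out, keepdims, initial, where)
ValueError: zero-size array to reduction operation minimum which has no identity
```

```bash
python3 - <<'E'
from h import *
t=np.radians(-9.94); c,s=np.cos(t),np.sin(t)
S=lambda w:(round(c*(w[0]-.5648)+s*(w[1]-.0413),4),round(-s*(w[0]-.5648)+c*(w[1]-.0413),4))
W=lambda x,y,z:np.array([.5648+c*x-s*y,.0413+s*x+c*y,z])
F=.0755; a=np.radians(15)
def P(x,y,z):
    u,v=x+.05,z-.014; return W(F+u*np.sin(a)+v*np.cos(a),-y,.007+u*np.cos(a)-v*np.sin(a))
d=np.radians(48.7)
for n in ("side","top"):
    q=ctrl.snapshot(n); save(q,n+"_end.png"); print(n)
    for k,X in dict(tl=(.05,.028,0),tr=(.05,-.028,0),bl=(-.05,.028,0),br=(-.05,-.028,0),tlb=(.05,.028,.014),trb=(.05,-.028,.014),tip1=(.02-.08*np.cos(d),.014,.017+.08*np.sin(d)),tip2=(.02-.08*np.cos(d),-.014,.017+.08*np.sin(d))).items(): print(k,proj(q,P(*X))[0].round(1),end=" ")
    print()
    for k in ("mirror","carrier","leg","loupe"):
        for e in ctrl.cut_out(q,k)[:2]:
            ys,xs=np.nonzero(e["pixels"]); print(k,e["conf"],len(xs),"ext R,B,L,T",(xs.max(),ys[xs.argmax()]),(xs[ys.argmax()],ys.max()),(xs.min(),ys[xs.argmin()]),(xs[ys.argmin()],ys.min()),S(ray(q,(xs.mean(),ys.mean()),.025)))
E
```

```text
side
tl [276.8 189.9] tr [262.7 204.8] bl [288.1 225.7] br [275.2 240.8] tlb [271.7 189.2] trb [257.5 204. ] tip1 [256.4 218.7] tip2 [249.7 225.9] 
mirror 0.75 1001 ext R,B,L,T (np.int64(286), np.int64(223)) (np.int64(271), np.int64(239)) (np.int64(247), np.int64(216)) (np.int64(272), np.int64(190)) (np.float64(0.1078), np.float64(-0.0268))
mirror 0.64 65 ext R,B,L,T (np.int64(259), np.int64(215)) (np.int64(250), np.int64(224)) (np.int64(247), np.int64(216)) (np.int64(248), np.int64(215)) (np.float64(0.137), np.float64(0.0057))
carrier 0.75 398 ext R,B,L,T (np.int64(315), np.int64(238)) (np.int64(308), np.int64(251)) (np.int64(294), np.int64(240)) (np.int64(305), np.int64(227)) (np.float64(-0.0005), np.float64(0.003))
carrier 0.48 8683 ext R,B,L,T (np.int64(392), np.int64(219)) (np.int64(346), np.int64(289)) (np.int64(228), np.int64(235)) (np.int64(284), np.int64(179)) (np.float64(-0.0177), np.float64(-0.028))
leg 0.59 54 ext R,B,L,T (np.int64(259), np.int64(216)) (np.int64(251), np.int64(224)) (np.int64(248), np.int64(216)) (np.int64(248), np.int64(216)) (np.float64(0.1356), np.floa
[... 1001 characters left out ...]
4(294), np.int64(278)) (np.int64(293), np.int64(268)) (np.int64(311), np.int64(179)) (np.float64(0.0515), np.float64(-0.0509))
leg 0.59 177 ext R,B,L,T (np.int64(473), np.int64(189)) (np.int64(463), np.int64(199)) (np.int64(458), np.int64(191)) (np.int64(465), np.int64(185)) (np.float64(0.1944), np.float64(-0.3856))
leg 0.46 123 ext R,B,L,T (np.int64(333), np.int64(192)) (np.int64(324), np.int64(199)) (np.int64(322), np.int64(193)) (np.int64(328), np.int64(186)) (np.float64(0.1302), np.float64(0.0005))
loupe 0.4 127 ext R,B,L,T (np.int64(467), np.int64(260)) (np.int64(458), np.int64(268)) (np.int64(455), np.int64(260)) (np.int64(461), np.int64(257)) (np.float64(-0.0076), np.float64(-0.3976))
```

```bash
python3 -c "
from plant import ctrl
print(ctrl.close_job())"
```

```text
the job is handed in; nothing more can be done
None
```

The job is handed in at about 42 s of the 72 s allowed, done in the order asked: the loupe stands in the tray, the mirror stands on the green pad on its fully opened leg facing the rail end, and the watch holder rests against the end stop. The mirror slid a few centimetres on the bench while I opened its leg, and it briefly pressed on the base plate in the rail at about 32 N on the wrist while I turned it upright.

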